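Set out the pickups for a guitar repair

TASK

With the hooked rod, catch the eye of the parts tray that hides under the riser shelf, pull the tray out to its stop and lay the rod back down flat on the bench. Swing the black case's lid up past its balance point so that it stays open by itself, and move every pickup from the case into the tray; then close the lid. Do not pull the tray with the gripper, and leave the other things on the bench where they are.

Things in the scene. Friction and masses are not known exactly. Their poses are not given: they have to be found in the camera images.
- rod: hooked rod lying flat. Origin under the middle of its wooden handle; x along the rod to the hook, z up. Handle 110 (x) x 28 x 24 mm tall. A 7 mm steel bar runs on at half height (z = 12 mm) to x = 215 mm and there bends at a right angle to +y; the hook's tip ends at y = 33 mm, bent back 5 mm. 0.15 kg; grip the handle's front part, 15 to 40 mm ahead of its middle (it balances at about 45)
- rod_mid (a point): centre of the rod's handle, 12 mm above rod and turning with it
- ledge_edge (a point): middle of the lower front edge of the fixed plywood riser shelf's board (the ledge): 270 mm wide, 260 mm deep, underside 110 and top 128 mm above the bench, on four corner posts 20 mm square. x points from the edge straight in under the shelf (the tray comes out along -x), z up. A carton stands on it, at least 120 mm behind the edge, up to 230 mm high
- eye (a point): centre of the steel pull eye on the middle of the tray's front: a ring upright in its x-z plane (the hole runs along y), hole 32 mm, wire 6 mm thick, 46 mm above the bench; axes as ledge_edge. With the tray in, it hides 34 to 64 mm behind the ledge's edge, in the middle of the shelf's width. The tray's front wall is 21 mm behind it
- tray (a joint): how far the tray is pulled out, m: 0 all the way in, 0.22 at its outer stop; slides with about 1.5 N friction and stays where it is left
- tray_in (a point): centre of the tray's inner floor, 14 mm above the bench, axes as ledge_edge. Aluminium tray, outside 170 (x) x 220 (y) mm, walls 6 mm thick and 29 mm high above the floor. Out at its stop, the floor is open from x = -79 to about +45 mm and the ledge covers the rest; pickups go well with the long side along x, near x = -30 mm, 65 mm apart in y
- case: black hard case fixed on the bench, origin under its centre, 160 (x) x 260 (y) mm, lower shell 55 mm tall with 8 mm walls and an inner floor 8 mm above the bench; the lid is hinged on its +x side and opens upward, z up
- lid (a joint): lid angle, rad: 0 closed, 1.85 fully open against its stop. About 0.25 kg; it balances at about 1.35: let go below, it falls shut, well beyond it falls open and stays
- lid_hinge (a point): middle of the lid's hinge line (which runs along the case's y), 55 mm above the bench; this frame turns with the lid: its -x points from the hinge to the lid's front edge
- lid_tab (a point): grip point of the pull tongue: a steel bar 14 mm wide (y) and 14 mm thick that sticks out 46 mm from the middle of the lid's front edge; this point is 188 mm from the hinge along -x and 12 mm above the hinge line, in the lid's own frame, 18 mm from the tongue's end. Can be pinched crosswise from above with the lid closed as well as open (it then points up)
- pickup0: guitar pickup: a plain metal box 70 (x) x 38 (y) x 22 (z) mm with six screw heads on top, origin under its centre, 0.08 to 0.16 kg; lies in the case at the start, long side roughly along the case's x; may be absent
- pickup1: guitar pickup: a plain metal box 70 (x) x 38 (y) x 22 (z) mm with six screw heads on top, origin under its centre, 0.08 to 0.16 kg; lies in the case at the start, long side roughly along the case's x; may be absent
- pickup2: guitar pickup: a plain metal box 70 (x) x 38 (y) x 22 (z) mm with six screw heads on top, origin under its centre, 0.08 to 0.16 kg; lies in the case at the start, long side roughly along the case's x; may be absent
- spray: bystander: clear bottle with a white cap, 64 mm across, 190 mm tall
- tape: bystander: brown roll of tape lying flat, 84 mm across, 25 mm tall
- jar: bystander: small glass jar, 52 mm across, 60 mm tall
- driver: bystander: screwdriver lying on the bench
- sander: bystander: cork sanding block 100 x 50 x 33 mm
- mug: bystander: blue mug, 80 mm across, 85 mm tall

How it is judged (in metres and radians):
On the way, in this order (a step that is already met when the one before it is completed fails the run):
1. the tray is out (over 0.2 m) and the lid stands open (over 1.6 rad) with nothing of the robot touching it (value of joint tray above 0.2 m and value of joint lid above 1.6 rad and contact force between each of the arm, the fingers and lid below 0.1 N), for 0.3 s.
2. every pickup lies in the tray, released (x of pickup0 in the frame of tray_in between -0.078 and 0.078 m and y of pickup0 in the frame of tray_in between -0.103 and 0.103 m and z of pickup0 in the frame of tray_in between -0.006 and 0.03 m and x of pickup1 in the frame of tray_in between -0.078 and 0.078 m and y of pickup1 in the frame of tray_in between -0.103 and 0.103 m and z of pickup1 in the frame of tray_in between -0.006 and 0.03 m and x of pickup2 in the frame of tray_in between -0.078 and 0.078 m and y of pickup2 in the frame of tray_in between -0.103 and 0.103 m and z of pickup2 in the frame of tray_in between -0.006 and 0.03 m and contact force between the fingers and pickup0 below 0.1 N and contact force between the fingers and pickup1 below 0.1 N and contact force between the fingers and pickup2 below 0.1 N), for 0.2 s.
At the end, for the whole second after the job is handed in: Every pickup is at rest in the tray (its underside's centre over the tray floor and under 30 mm above it); the tray is pulled out more than 0.2 m; the lid is closed (under 0.05 rad); the rod lies flat on the bench (middle of its handle under 20 mm above it, rod level within 0.12 rad) (x of pickup0 in the frame of tray_in between -0.078 and 0.078 m and y of pickup0 in the frame of tray_in between -0.103 and 0.103 m and z of pickup0 in the frame of tray_in between -0.006 and 0.03 m and x of pickup1 in the frame of tray_in between -0.078 and 0.078 m and y of pickup1 in the frame of tray_in between -0.103 and 0.103 m and z of pickup1 in the frame of tray_in between -0.006 and 0.03 m and x of pickup2 in the frame of tray_in between -0.078 and 0.078 m and y of pickup2 in the frame of tray_in between -0.103 and 0.103 m and z of pickup2 in the frame of tray_in between -0.006 and 0.03 m and linear speed of each of pickup0, pickup1, pickup2 below 0.03 m/s and value of joint tray above 0.2 m and value of joint lid below 0.05 rad and height (world z) of rod_mid below 0.02 m and angle between rod's own x axis and vertical between 1.45 and 1.69 rad); the robot touches nothing.
It fails at once if the gripper moves the tray before it is out: fingers press on it while it is out less than 0.17 m (value of joint tray below 0.17 m and contact force between the fingers and tray above 2 N).
It fails at once if another thing on the bench is moved more than 4 cm (distance of any of spray, tape, jar, driver, sander, mug from where it was at the start of the episode above 0.04 m).
Of pickup0, pickup1, pickup2 only 2 to 3 are there at a start; the rules pass over those that are not, and their reading is None.
At some moment in a run one of rod may be knocked a few centimetres aside while the robot is not near it.
Once in a run the grip may slacken for a moment while it holds something.
It also fails if it takes over 210 s, if anything falls off the work surface, if the arm or the gripper's body presses on something with over 40 N, if the wrist force passes 120 N, or if a joint passes its speed limit or range.

ROBOT

A 6-joint arm with a two-finger parallel gripper is mounted at the origin on the work surface. World frame = base frame: x ahead of the robot, y to its left, z up, the work surface at z = 0. Lengths are in m, angles in degrees, forces in N, time in s.
With the tool pointing down it reaches from about 0.3 to 0.75 m from the base axis. Payload 8.5 kg.
Tool frame: the origin (TCP) lies midway between the tips of the shut fingers; the grasp point (between the pads) lies 19 mm behind it (env.hold_point_z is the distance from the TCP to the grasp point, in m); z points along the fingers, y is the line along which they close (so a half turn about z gives the same grasp; the last joint's range is limited). The gripper opens to 85 mm and grips with 20 to 120 N. Pads are 22 mm wide; open, the fingers measure 114 mm over their backs; the gripper's body (76 mm by 85 mm) begins 54 mm behind the grasp point. The pads swing forward as they close: fully open they stand 13 mm farther back than shut.
Start: joints at [57.049, 21.807, 74.336, -0, 83.858, -12.336], TCP at [0.194, 0.515, 0.231] pointing down, gripper open.
Joint ranges: [-178.18, 178.18], [-50.72, 133.34], [12.68, 142.11], [-81.47, 261.47], [9.98, 163.14], [-165.26, 165.26]. Speed limits (degrees/s): [136.94, 136.94, 180, 180, 180, 180].

INTERFACE

Orientations are given as a 3x3 rotation matrix whose columns are the frame's x, y, z axes.
In Python, from rig import observe, get_image, camera_info, env gives the robot as it stands.
- The arm moves only by the tool drive_tool, never from a script. Its arguments are lists of equal length, an entry for each row: "offset": the shift along the tool's x, y, z in units of 40 mm (1.0 is 40 mm), a list of three; "turn": the turn, a rotation vector about the tool's x, y, z in units of 6 degrees (1.0 is 6 degrees), a list of three; "hand": the opening, from 0 (shut) to 1 (fully open). A call has exactly 10 rows; each row shifts and turns the commanded pose from where the row before left it, along the tool's axes as they then stand; what a row does not reach is not made up. A row lasts 1/8 s, in which the tool goes at most 62.5 mm and 10.7 degrees, less where a joint would pass 70% of its speed; a pose out of reach is approached as far as the arm can. A call is refused whole if a number of a shift passes 1 or a number of a turn 1, either way. A call with a gripper value outside its range is refused whole. The fingers move at their own pace and stop on an object; "newtons" is the grip in N (left out, the last holds). Time passes only in rows, so rows that do not move let the fingers close, or fill a call up. It gives the time, the measured TCP pose, the force, the opening and the grip force at its end, in the units of the state.
- observe(): the state, without advancing time (a new reading comes with each control period).
- get_image(name): name is "side" or "top" or "wrist"; returns the picture (400x640x3 uint8, blue, green, red); there is no depth.
- camera_info(name): a dict with "fx", "fy", "cx", "cy" (pixels), "world_to_cam" (4x4, takes a point from world to camera coordinates). Camera axes: x right, y down, z forward; pixel columns grow to the right and rows downward; lengths in m; the calibration is good to about 2 mm. A picture is of the moment at which its call begins: read the wrist's pose just before it. camera_info takes no time and is no camera call; for the wrist camera it gives the pose at the moment of the call.
- env.close_job(): hands the job in; it is judged then, once.
The state is a dict: "time_s": time; "q": joint angles; "qvel": joint speeds; "joint_efforts": joint torques, N m; "position": TCP position; "tool_rot": TCP orientation; "ft_force": force on the tool from outside, world axes, zero at the start; "wrist_torque": the same for the moment, N m; "grip_width": finger opening in m; "gripper_force": force on a finger pad.
Only numpy, scipy, OpenCV 4.12 (cv2) and the standard library are available. Lean on these libraries where they do the work, as an engineer would, in place of code of your own. Each camera call takes 0.05 s, during which the arm holds its last target. There are 200 camera calls.

## Working session

There is one attempt and no reset: what is moved stays moved. The work goes in short steps, Python scripts to look and compute and a tool call to move; the robot and the scene stay as the last step left them, time stands still between calls to the robot, and variables do not carry over. Pictures are saved under pics/ and viewed, at most 14 in all, crops included, and the job is handed in when it is done.

Besides the shell and the picture viewer there is one more tool, called after ">>>" as a command line: name --argument value ..., lists and objects as JSON in quotes. drive_tool: Moves the arm, as the interface text tells. Its arguments: {"type":"object","properties":{"offset":{"type":"array"},"turn":{"type":"array"},"hand":{"type":"array"},"newtons":{"type":"number"}},"required":["offset","turn","hand"]}

```bash
mkdir -p pics; ls; python3 - <<'E'
from rig import *
import cv2
print(observe()); 
for n in("side","top","wrist"):
    cv2.imwrite(f"pics/{n}0.png",get_image(n)); c=camera_info(n); print(n,c)
print(env.hold_point_z)
E
```

```text
pics
{'time_s': 0.0, 'q': array([ 5.70478124e+01,  2.18399877e+01,  7.43853489e+01,  1.99434163e-04,
        8.38567267e+01, -1.23342807e+01]), 'qvel': array([-0.01093273,  0.04673265, -0.05249098, -0.07037043,  0.02842364,
        0.11865502]), 'joint_efforts': array([ 1.31448061e-03, -4.48469782e+01, -2.31281197e+01, -1.11453644e-04,
        4.79951181e-03, -1.53301073e-05]), 'position': array([0.19349896, 0.51452584, 0.23071766]), 'tool_rot': array([[-9.35949274e-01,  3.52133986e-01, -7.81973597e-04],
       [ 3.52134719e-01,  9.35948556e-01, -1.19997395e-03],
       [ 3.09335447e-04, -1.39847480e-03, -9.99998974e-01]]), 'ft_force': array([-0.44358759, -0.14989198, -0.35462735]), 'wrist_torque': array([ 0.05910979, -0.06838277, -0.01189575]), 'gripper_force': 0.0, 'grip_width': 0.08544278453963937}
side {'fx': 474.69271647613795, 'fy': 474.69271647613795, 'cx': 322.37572579237815, 'cy': 200.8100663858705, 'world_to_cam': array([[ 0.7520345 , -0.65911458,  0.0034769 , -0.34853004],
       [-0.37632287, -0.4336945 , -0.81871251,  0.34880546],
       [ 0.54113326,  0.61439162, -0.57419312,  1.02002104],
       [ 0.        ,  0.        ,  0.        ,  1.        ]])}
top {'fx': 411.2705665757052, 'fy': 411.2705665757052, 'cx': 317.5154296797865, 'cy': 201.87625318472908, 'world_to_cam': array([[-0.02762511, -0.99933642, -0.02373978,  0.13069873],
       [-0.99646967,  0.02941381, -0.07863227,  0.56686825],
       [ 0.07927837,  0.02148375, -0.99662099,  1.27600853],
       [ 0.        ,  0.        ,  0.        ,  1.        ]])}
wrist {'fx': 320.2363181794666, 'fy': 320.2363181794666, 'cx': 320.10550383510747, 'cy': 201.89796780302797, 'world_to_cam': array([[ 0.35176965,  0.93608602,  0.00103807, -0.55086765],
       [ 0.89041984, -0.33495059,  0.3081568 , -0.04143193],
       [ 0.28880897, -0.10747589, -0.95133502,  0.37875255],
       [ 0.        ,  0.        ,  0.        ,  1.        ]])}
0.0187
```

View pics/top0.png

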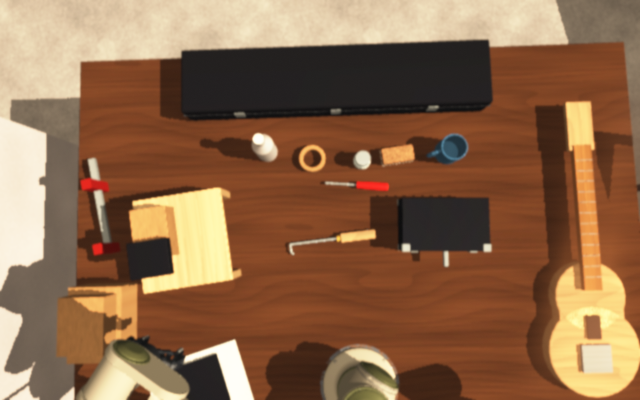

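View pics/side0.png

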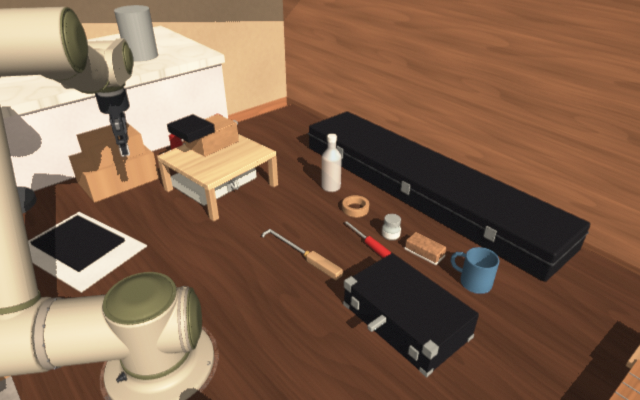

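The top view shows the shelf at left (front edge at column ~228, rows 190-278), the rod at (290-375, 240) and the case at (400-490, 200-250). The tray comes out toward -y. I'll zoom in on this region.

```bash
cat > h.py <<'E'
import numpy as np, cv2
from rig import *
def ray(n,u,v,z,c=None):
    c=c or camera_info(n); M=np.array(c["world_to_cam"]); R=M[:3,:3]; o=-R.T@M[:3,3]
    d=R.T@np.array([(u-c["cx"])/c["fx"],(v-c["cy"])/c["fy"],1]); return o+d*(z-o[2])/d[2]
def proj(n,P,c=None):
    c=c or camera_info(n); M=np.array(c["world_to_cam"]); p=M[:3,:3]@np.array(P)+M[:3,3]
    return np.array([c["fx"]*p[0]/p[2]+c["cx"],c["fy"]*p[1]/p[2]+c["cy"]])
E
python3 - <<'E'
import cv2
i=cv2.imread("pics/top0.png")
cv2.imwrite("pics/tc.png",cv2.resize(i[170:310,120:320],None,fx=4,fy=4,interpolation=cv2.INTER_CUBIC))
cv2.imwrite("pics/tc2.png",cv2.resize(i[170:310,310:510],None,fx=4,fy=4,interpolation=cv2.INTER_CUBIC))
E
```

```text
(no output)
```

View pics/tc.png

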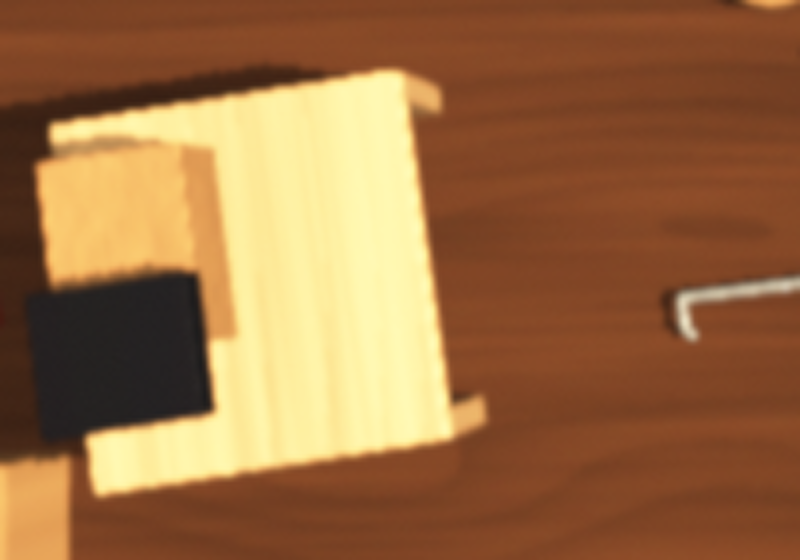

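View pics/tc2.png

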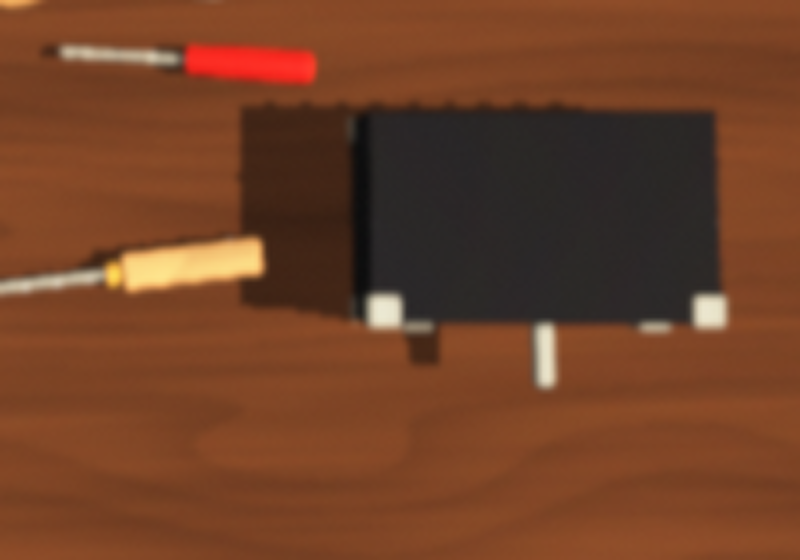

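```bash
python3 - <<'E'
from h import *
p=lambda u,v,z:ray("top",u,v,z)
a=p(220.75,187.5,.128);b=p(233,279.25,.128);m=(a+b)/2;d=a-b
print("ledge",a,b,m,np.linalg.norm(d)); x=np.array([-d[1],d[0]])/np.hypot(*d[:2]); print("x axis",x, np.degrees(np.arctan2(x[1],x[0])))
bd=p(290.75,244,.0155);hf=p(339.5,239,.02);hr=p(376,233.5,.02)
print("bend",bd,"hf",hf,"hr",hr,"mid",(hf+hr)/2,np.linalg.norm(hf-hr)); e=bd-(hf+hr)/2; print(np.linalg.norm(e[:2]),np.degrees(np.arctan2(e[1],e[0])))
print("tab base/end",p(446.25,250.5,.074),p(446.25,267,.074))
o=ray("top",310+370/4,170+.25*112,.085);print("lid corners",[p(310+u/4,170+v/4,.085)[:2] for u,v in((370,112),(715,112),(720,322),(365,322))])
for n,u,v in(("bottle",268,155),("tape",312,158),("jar",362,160),("driver tip",325,183),("driver end",389,187),("sander",397,155)):print(n,p(u,v,.02)[:2])
E
```

```text
ledge [0.61271285 0.39462924 0.128     ] [0.34597829 0.3615779  0.128     ] [0.47934557 0.37810357 0.128     ] 0.26877446654776477
x axis [-0.12297055  0.99241032] 97.06357242422973
bend [0.44004044 0.20290041 0.0155    ] hf [0.45161427 0.04866671 0.02      ] hr [ 0.46567561 -0.06635145  0.02      ] mid [ 0.45864494 -0.00884237  0.02      ] 0.11587449560406259
0.21255853105328515 95.02132283247452
tab base/end [ 0.40933558 -0.26723112  0.074     ] [ 0.36053636 -0.26468748  0.074     ]
lid corners [array([ 0.56964313, -0.14201952]), array([ 0.56202634, -0.39810171]), array([ 0.40641982, -0.39240706]), array([ 0.41339143, -0.13147136])]
bottle [0.7261646  0.26919644]
tape [0.71190126 0.12828142]
jar [ 0.7003394  -0.03093901]
driver tip [0.63017171 0.08907158]
driver end [ 0.61122691 -0.1130602 ]
sander [ 0.71287511 -0.14265087]
```

```bash
cat >> h.py <<'E'
def plan(P,yaw=None):
    """turn about tool z first, then offset in turned tool frame (units)"""
    s=observe(); R=np.array(s["tool_rot"]); y0=np.degrees(np.arctan2(R[1,0],R[0,0])); yaw=y0 if yaw is None else yaw
    t=-((yaw-y0+180)%360-180)/6; a=np.radians(yaw); x=np.array([np.cos(a),np.sin(a),0]); y=np.cross([0,0,-1],x)
    d=np.array(P)-s["position"]; print("t",s["time_s"],"at",s["position"].round(4),"yaw",y0.round(2),"q",s["q"].round(0),"| turn z",t.round(2),"offset",(np.array([d@x,d@y,-d[2]])/.04).round(2))
E
python3 - <<'E'
from h import *
plan([.4555,.021,.17],96)
i=cv2.imread("pics/side0.png")
cv2.imwrite("pics/sc.png",cv2.resize(i[130:230,150:290],None,fx=5,fy=5,interpolation=cv2.INTER_CUBIC))
for d in(.034,.049,.064):print(proj("side",[.479-.123*d,.378+.992*d,.046]))
E
```

```text
t 0.15 at [0.1935 0.5146 0.2309] yaw 159.38 q [ 57.  22.  74.   0.  84. -12.] | turn z 10.56 offset [-12.96   5.22   1.52]
[239.44587383 186.25386153]
[236.37712557 184.5238089 ]
[233.34126476 182.81229707]
```

View pics/sc.png

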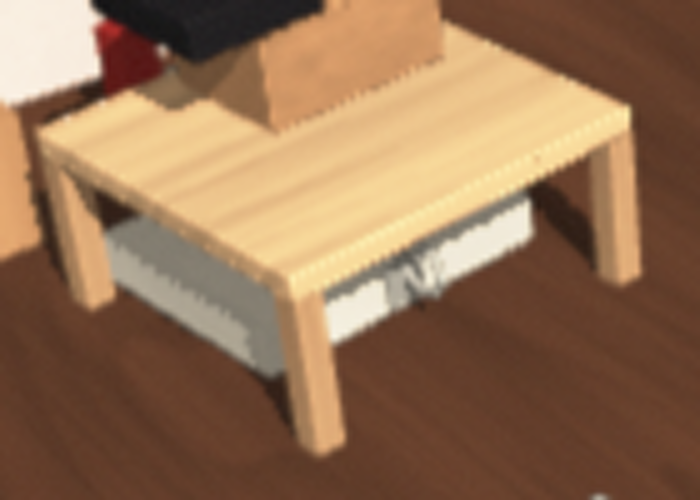

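>>> drive_tool --offset '[[0,0,0],[0,0,0],[0,0,0],[0,0,0],[0,0,0],[0,0,0],[0,0,0],[0,0,0],[0,0,0],[0,0,0]]' --turn '[[0,0,1],[0,0,1],[0,0,1],[0,0,1],[0,0,1],[0,0,1],[0,0,1],[0,0,1],[0,0,1],[0,0,1]]' --hand '[1,1,1,1,1,1,1,1,1,1]'

```text
time_s: 1.4
position: [0.1936, 0.5147, 0.2311]
tool_rot: [[-0.16, 0.987, -0.0], [0.987, 0.16, -0.001], [-0.0, -0.0, -1.0]]
ft_force: [0.7, -0.3, -0.5]
grip_width: 0.0853
gripper_force: 0.0
```

>>> drive_tool --offset '[[-1,0.34,0.1],[-1,0.34,0.1],[-1,0.34,0.1],[-1,0.34,0.1],[-1,0.34,0.1],[-1,0.34,0.1],[-1,0.34,0.1],[-1,0.34,0.1],[-1,0.34,0.1],[-1,0.34,0.1]]' --turn '[[0,0,0],[0,0,0],[0,0,0],[0,0,0],[0,0,0],[0,0,0],[0,0,0],[0,0,0],[0,0,0],[0,0,0]]' --hand '[1,1,1,1,1,1,1,1,1,1]'

```text
time_s: 2.65
position: [0.3934, 0.141, 0.1912]
tool_rot: [[-0.163, 0.987, -0.0], [0.987, 0.163, 0.0], [0.0, -0.0, -1.0]]
ft_force: [0.9, 0.2, 0.5]
grip_width: 0.0856
gripper_force: 0.0
```

The side crop shows the tray's white front wall with the eye at about (418,277) in the crop, i.e. (234,186) in the image, partly hidden by the ledge. I'll carry on to the rod.

```bash
python3 - <<'E'
from h import *
for d in(.034,.049,.064):
  O=np.array([.479-.123*d,.378+.992*d,.046]); X=np.array([-.123,.992,0])
  print(d,[((proj("side",O+X*a+np.array([0,0,b]))-[150,130])*5).round(0) for a,b in((0,-.019),(-.019,0),(.019,0),(0,.019))])
plan([.4555,.021,.15],96)
E
```

```text
0.034 [array([450., 306.]), array([467., 292.]), array([428., 270.]), array([444., 256.])]
0.049 [array([435., 297.]), array([451., 284.]), array([413., 262.]), array([429., 247.])]
0.064 [array([420., 289.]), array([436., 275.]), array([398., 253.]), array([414., 239.])]
t 2.65 at [0.3934 0.141  0.1912] yaw 99.38 q [ 3. 11. 98.  0. 72. -6.] | turn z 0.56 offset [-3.15  1.23  1.03]
```

>>> drive_tool --offset '[[-0.8,0.3,0.25],[-0.8,0.3,0.25],[-0.8,0.3,0.25],[-0.75,0.33,0.25],[0,0,0],[0,0,0],[0,0,0],[0,0,0],[0,0,0],[0,0,0]]' --turn '[[0,0,0.56],[0,0,0],[0,0,0],[0,0,0],[0,0,0],[0,0,0],[0,0,0],[0,0,0],[0,0,0],[0,0,0]]' --hand '[1,1,1,1,1,1,1,1,1,1]'

```text
time_s: 3.9
position: [0.4569, 0.0232, 0.1514]
tool_rot: [[-0.105, 0.994, 0.0], [0.994, 0.105, -0.0], [-0.0, 0.0, -1.0]]
ft_force: [-0.3, -0.0, 0.0]
grip_width: 0.0852
gripper_force: 0.0
```

```bash
python3 - <<'E'
from h import *
import json
c=camera_info("wrist"); im=get_image("wrist"); cv2.imwrite("pics/w1.png",im)
import pickle; pickle.dump(c,open("w1.pkl","wb"))
plan([.4555,.021,.15],96)
E
```

```text
t 3.95 at [0.4569 0.0232 0.1514] yaw 96.04 q [-12.  17.  96.   0.  67. -18.] | turn z 0.01 offset [-0.05 -0.04  0.03]
```

View pics/w1.png

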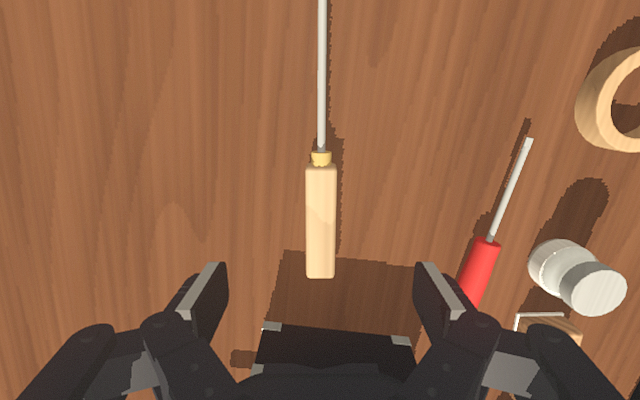

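The wrist picture shows the handle from (321,165) at the front to (321,277) at the rear, with the bar running up to (322,0). The rod is aligned with the tool.

```bash
python3 - <<'E'
from h import *
import pickle; c=pickle.load(open("w1.pkl","rb"))
f=ray("wrist",321,163,.024,c); fc=ray("wrist",321,152,.02,c); r=ray("wrist",320.5,277,.02,c); b=ray("wrist",322,0,.012,c)
print(f,fc,r,b,np.linalg.norm(f-r),np.linalg.norm(fc-r))
d=b-r; a=np.degrees(np.arctan2(d[1],d[0])); u=d[:2]/np.hypot(*d[:2]); m=r[:2]+u*.055; print(a,m)
g=m+u*.038; plan([*g,.004],a)
E
```

```text
[0.45681739 0.05002429 0.024     ] [0.45589942 0.05872867 0.02      ] [ 0.46836271 -0.06232399  0.02      ] [0.44437827 0.17388521 0.012     ] 0.11301075499195547 0.12169256362709538
95.79788595205336 [ 0.46280664 -0.00760534]
t 3.95 at [0.4569 0.0232 0.1514] yaw 96.04 q [-12.  17.  96.   0.  67. -18.] | turn z 0.04 offset [0.17 0.07 3.68]
```

>>> drive_tool --offset '[[0.17,0.07,0.6],[0,0,0.8],[0,0,0.8],[0,0,0.8],[0,0,0.5],[0,0,0.15],[0,0,0],[0,0,0],[0,0,0],[0,0,0]]' --turn '[[0,0,0],[0,0,0],[0,0,0],[0,0,0],[0,0,0],[0,0,0],[0,0,0],[0,0,0],[0,0,0],[0,0,0]]' --hand '[1,1,1,1,1,1,1,1,0.5,0]' --newtons 60

```text
time_s: 5.2
position: [0.4592, 0.0301, 0.0057]
tool_rot: [[-0.105, 0.994, 0.001], [0.994, 0.105, -0.0], [-0.0, 0.001, -1.0]]
ft_force: [-0.2, -0.9, 0.5]
grip_width: 0.0517
gripper_force: 0.0
```

>>> drive_tool --offset '[[0,0,0],[0,0,0],[0,0,0],[0,0,0],[0,0,0],[0,0,-0.2],[0,0,-0.5],[0,0,-0.5],[0,0,0],[0,0,0]]' --turn '[[0,0,0],[0,0,0],[0,0,0],[0,0,0],[0,0,0],[0,0,0],[0,0,0],[0,0,0],[0,0,0],[0,0,0]]' --hand '[0,0,0,0,0,0,0,0,0,0]'

```text
time_s: 6.45
position: [0.4587, 0.0302, 0.0529]
tool_rot: [[-0.105, 0.994, -0.001], [0.994, 0.105, 0.0], [0.0, -0.001, -1.0]]
ft_force: [-1.0, -0.1, -1.4]
grip_width: 0.0268
gripper_force: 59.2
```

```bash
python3 - <<'E'
from h import *
im=get_image("side"); 
cv2.imwrite("pics/s2.png",cv2.resize(im[130:290,150:360],None,fx=3.7,fy=3.7,interpolation=cv2.INTER_CUBIC)); cv2.imwrite("pics/t2.png",get_image("top"))
plan([.4555,.021,.15],96)
E
```

```text
t 6.55 at [0.4586 0.0302 0.0526] yaw 96.02 q [-11.  26. 103.  -0.  51. -17.] | turn z 0.0 offset [-0.22 -0.1  -2.43]
```

View pics/s2.png

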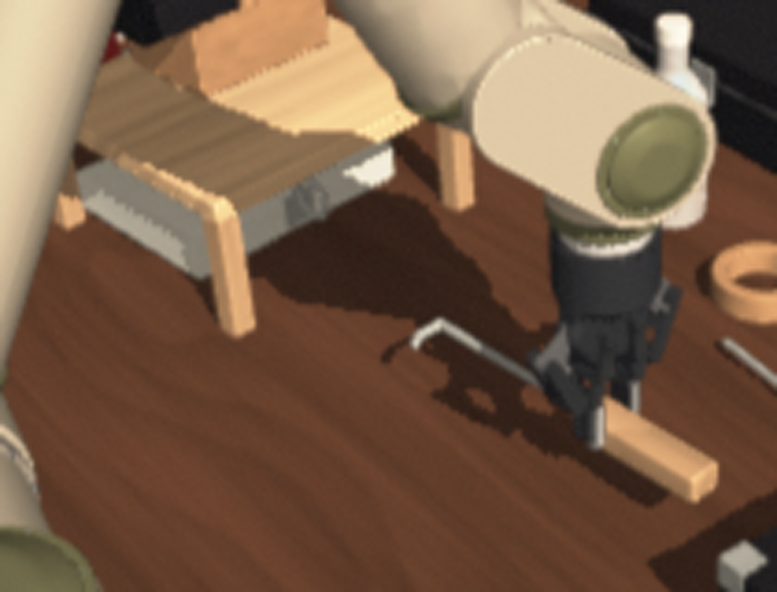

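The side view shows the rod held level in the gripper, with the hook bend at (269,217) in the image and the eye at (234,184).

```bash
cat >> h.py <<'E'
L=np.array([.479,.378,0]);X=np.array([-.123,.9924,0]);Y=np.array([-.9924,-.123,0])
def led(d,y,z): return L+d*X+y*Y+np.array([0,0,z])
E
python3 - <<'E'
from h import *
for z in(.055,.059,.063): print(proj("side",[.4407,.2063,z]),proj("side",[.4084,.198,z]),proj("top",[.4407,.2063,z]))
plan(led(-.02-.177,-.050,.0397),97.3)
E
```

```text
[268.76063129 217.80348161] [261.13959831 223.71023358] [288.49649888 244.11615246]
[268.67439301 216.68201423] [261.03872201 222.5799205 ] [288.37335698 244.1472147 ]
[268.58786108 215.55672829] [260.93749639 221.44569324] [288.24943125 244.17847466]
t 6.55 at [0.4586 0.0302 0.0526] yaw 96.02 q [-11.  26. 103.  -0.  51. -17.] | turn z -0.21 offset [3.63 2.84 0.32]
```

>>> drive_tool --offset '[[0.6,0.45,0],[0.6,0.45,0],[0.6,0.45,0],[0.6,0.45,0.05],[0.6,0.5,0.1],[0.6,0.5,0.17],[0,0,0],[0,0,0],[0,0,0],[0,0,0]]' --turn '[[0,0,-0.2],[0,0,0],[0,0,0],[0,0,0],[0,0,0],[0,0,0],[0,0,0],[0,0,0],[0,0,0],[0,0,0]]' --hand '[0,0,0,0,0,0,0,0,0,0]'

```text
time_s: 7.8
position: [0.5524, 0.1862, 0.0407]
tool_rot: [[-0.125, 0.992, -0.0], [0.992, 0.125, -0.0], [-0.0, -0.0, -1.0]]
ft_force: [0.3, 0.1, -1.7]
grip_width: 0.0267
gripper_force: 59.4
```

```bash
python3 - <<'E'
from h import *
im=get_image("side"); cv2.imwrite("pics/s3f.png",im)
cv2.imwrite("pics/s3.png",cv2.resize(im[150:220,200:300],None,fx=8,fy=8,interpolation=cv2.INTER_CUBIC)); 
plan(led(-.02-.177,-.050,.0397),97.3)
print((proj("side",led(-.02,-.05,.046))-[200,150])*8,(proj("side",led(.049,0,.046))-[200,150])*8)
E
```

```text
t 7.85 at [0.5525 0.1863 0.0407] yaw 97.19 q [ 7. 36. 84. -0. 60. -0.] | turn z -0.02 offset [0.06 0.02 0.03]
[501.80410469 288.60708109] [290.99003146 276.17015473]
```

View pics/s3.png

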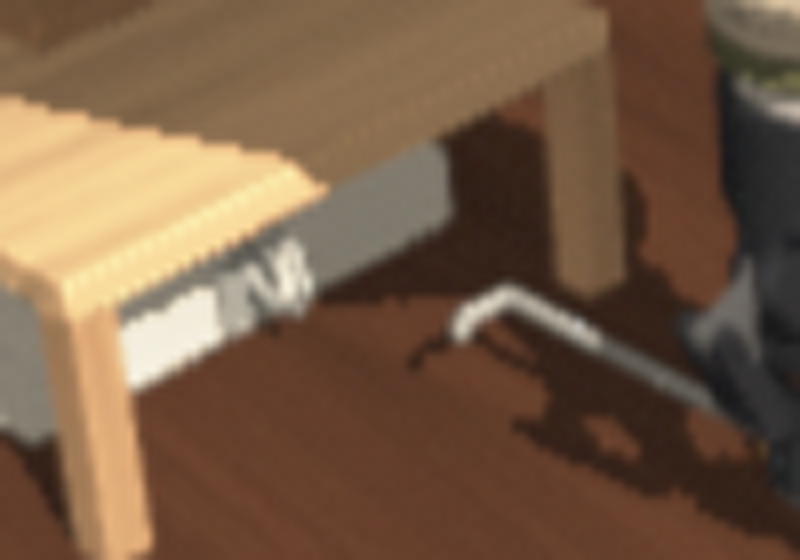

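The picture shows the hook bend at (505,292) in the crop, level and where predicted. The eye is at about (280,280) and the tray's right front corner edge is at column 450.

```bash
python3 - <<'E'
from h import *
for d in(.034,.044,.054,.064): print(d,[((proj("side",led(d+.021,y,z))-[200,150])*8).round(0) for y,z in((-.11,.02),(-.11,.04),(.11,.02),(0,.014))], [((proj("side",led(d,0,.046)+X*a+np.array([0,0,b]))-[200,150])*8).round(0) for a,b in((0,-.019),(-.019,0),(.019,0),(0,.019))])
im=cv2.imread("pics/s3f.png")
cv2.imwrite("pics/s4.png",cv2.resize(im[172:198,224:264],None,fx=20,fy=20,interpolation=cv2.INTER_NEAREST))
E
```

```text
0.034 [array([491., 217.]), array([488., 176.]), array([ 66., 443.]), array([289., 337.])] [array([320., 330.]), array([347., 308.]), array([284., 273.]), array([311., 250.])]
0.044 [array([475., 208.]), array([471., 168.]), array([ 50., 433.]), array([273., 328.])] [array([304., 321.]), array([330., 298.]), array([268., 263.]), array([294., 240.])]
0.054 [array([459., 200.]), array([455., 159.]), array([ 34., 423.]), array([257., 319.])] [array([288., 311.]), array([314., 289.]), array([252., 254.]), array([278., 231.])]
0.064 [array([443., 191.]), array([440., 151.]), array([ 19., 413.]), array([242., 310.])] [array([272., 302.]), array([298., 280.]), array([236., 245.]), array([262., 222.])]
```

View pics/s4.png

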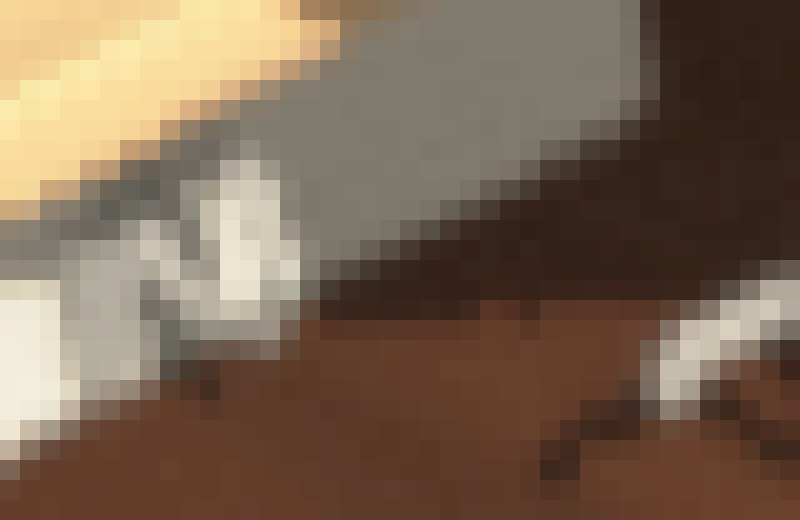

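>>> drive_tool --offset '[[0.5,0.02,0.03],[0.5,0,0],[0.5,0,0],[0.4,0,0],[0.16,0,0],[0,0,0],[0,-0.25,0],[0,-0.3,0],[0,-0.3,0],[0,0,0]]' --turn '[[0,0,0],[0,0,0],[0,0,0],[0,0,0],[0,0,0],[0,0,0],[0,0,0],[0,0,0],[0,0,0],[0,0,0]]' --hand '[0,0,0,0,0,0,0,0,0,0]'

```text
time_s: 9.1
position: [0.5083, 0.2642, 0.0395]
tool_rot: [[-0.126, 0.992, -0.001], [0.992, 0.126, -0.0], [-0.0, -0.001, -1.0]]
ft_force: [0.6, -0.0, -1.7]
grip_width: 0.0266
gripper_force: 59.4
```

```bash
python3 - <<'E'
from h import *
im=get_image("side"); cv2.imwrite("pics/s5f.png",im)
cv2.imwrite("pics/s5.png",cv2.resize(im[150:220,200:300],None,fx=8,fy=8,interpolation=cv2.INTER_CUBIC)); 
plan(led(.06-.177,-.016,.0397),97.3)
E
```

```text
t 9.15 at [0.509  0.2643 0.0396] yaw 97.23 q [16. 36. 85. -0. 59.  8.] | turn z -0.01 offset [-0.01  0.   -0.  ]
```

View pics/s5.png

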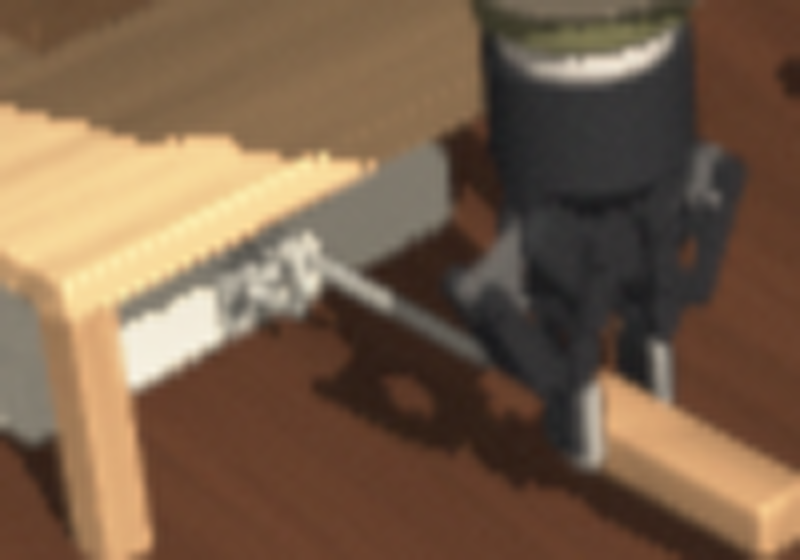

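The hook bar now reaches into the eye at about (300,270) in the crop, with no contact force. Next I'll do a test pull.

>>> drive_tool --offset '[[-0.2,0,0],[-0.2,0,0],[-0.2,0,0],[-0.2,0,0],[-0.2,0,0],[-0.2,0,0],[-0.2,0,0],[-0.2,0,0],[-0.2,0,0],[-0.2,0,0]]' --turn '[[0,0,0],[0,0,0],[0,0,0],[0,0,0],[0,0,0],[0,0,0],[0,0,0],[0,0,0],[0,0,0],[0,0,0]]' --hand '[0,0,0,0,0,0,0,0,0,0]'

```text
time_s: 10.4
position: [0.5194, 0.1845, 0.0394]
tool_rot: [[-0.126, 0.992, 0.0], [0.992, 0.126, 0.0], [0.0, 0.0, -1.0]]
ft_force: [0.6, 2.1, -1.9]
grip_width: 0.0267
gripper_force: 59.4
```

```bash
python3 - <<'E'
from h import *
a=cv2.imread("pics/s5f.png").astype(int); im=get_image("side"); cv2.imwrite("pics/s6f.png",im)
# bright tray pixels: count within ledge front area
g=cv2.cvtColor(im,cv2.COLOR_BGR2HSV); m=((g[...,1]<50)&(g[...,2]>90)).astype(np.uint8); m[:150]=0;m[230:]=0;m[:,:190]=0;m[:,300:]=0
n,l,s,c=cv2.connectedComponentsWithStats(m); print([ (list(s[i]),c[i].round(0)) for i in range(1,n) if s[i][4]>30])
h=cv2.cvtColor(cv2.imread("pics/s5f.png"),cv2.COLOR_BGR2HSV); m=((h[...,1]<50)&(h[...,2]>90)).astype(np.uint8); m[:150]=0;m[230:]=0;m[:,:190]=0;m[:,300:]=0
n,l,s,c=cv2.connectedComponentsWithStats(m); print([ (list(s[i]),c[i].round(0)) for i in range(1,n) if s[i][4]>30])
print(observe()["ft_force"]); plan(led(.06-.177-.222,-.016,.0397),97.3)
E
```

```text
[([np.int32(283), np.int32(165), np.int32(17), np.int32(6), np.int32(56)], array([292., 168.])), ([np.int32(216), np.int32(168), np.int32(63), np.int32(45), np.int32(1321)], array([241., 189.])), ([np.int32(190), np.int32(181), np.int32(17), np.int32(25), np.int32(249)], array([197., 193.])), ([np.int32(278), np.int32(190), np.int32(7), np.int32(8), np.int32(32)], array([282., 193.]))]
[([np.int32(263), np.int32(153), np.int32(22), np.int32(8), np.int32(76)], array([274., 157.])), ([np.int32(215), np.int32(169), np.int32(44), np.int32(29), np.int32(457)], array([236., 183.])), ([np.int32(258), np.int32(179), np.int32(7), np.int32(8), np.int32(31)], array([262., 183.])), ([np.int32(190), np.int32(181), np.int32(16), np.int32(24), np.int32(247)], array([197., 193.]))]
[ 0.87916142  0.10535786 -1.20272079]
t 10.45 at [0.5195 0.1836 0.0393] yaw 97.21 q [ 7. 34. 89. -0. 57. -0.] | turn z -0.02 offset [-3.53 -0.02 -0.01]
```

>>> drive_tool --offset '[[-0.35,0,0],[-0.35,0,0],[-0.35,0,0],[-0.35,0,0],[-0.35,0,0],[-0.35,0,0],[-0.35,0,0],[-0.35,0,0],[-0.35,0,0],[-0.2,0,0]]' --turn '[[0,0,0],[0,0,0],[0,0,0],[0,0,0],[0,0,0],[0,0,0],[0,0,0],[0,0,0],[0,0,0],[0,0,0]]' --hand '[0,0,0,0,0,0,0,0,0,0]'

```text
time_s: 11.7
position: [0.5363, 0.0511, 0.0393]
tool_rot: [[-0.125, 0.992, -0.0], [0.992, 0.125, -0.0], [-0.0, -0.0, -1.0]]
ft_force: [0.9, 3.0, -1.5]
grip_width: 0.0265
gripper_force: 63.9
```

>>> drive_tool --offset '[[-0.1,0,0],[-0.1,0,0],[-0.1,0,0],[-0.1,0,0],[-0.1,0,0],[-0.1,0,0],[0,0,0],[0,0,0],[0,0,0],[0,0,0]]' --turn '[[0,0,0],[0,0,0],[0,0,0],[0,0,0],[0,0,0],[0,0,0],[0,0,0],[0,0,0],[0,0,0],[0,0,0]]' --hand '[0,0,0,0,0,0,0,0,0,0]'

```text
time_s: 12.95
position: [0.5348, 0.0364, 0.0374]
tool_rot: [[-0.125, 0.992, -0.01], [0.992, 0.125, 0.014], [0.015, -0.008, -1.0]]
ft_force: [-5.5, 46.7, -5.6]
grip_width: 0.0263
gripper_force: 63.1
```

```bash
python3 - <<'E'
from h import *
im=get_image("top"); cv2.imwrite("pics/t7f.png",im)
cv2.imwrite("pics/t7.png",cv2.resize(im[160:300,180:400],None,fx=3.6,fy=3.6,interpolation=cv2.INTER_CUBIC))
print(observe()["ft_force"]); plan(led(.06-.177-.235,-.016,.0397),97.3)
E
```

```text
[-5.39758241 46.44518015 -5.0747761 ]
t 13.0 at [0.5348 0.0364 0.0374] yaw 97.18 q [ -9.  33.  91.   1.  56. -17.] | turn z -0.02 offset [-0.15  0.07 -0.06]
```

View pics/t7.png

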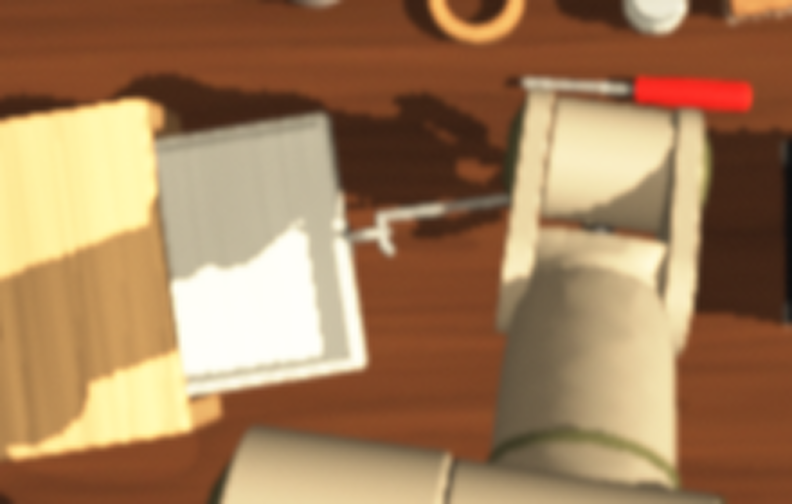

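The top picture shows the tray fully out against its stop (46 N). The hook is at (380,218)-(390,252) around the eye in the crop. I'll back off, slip out sideways and lift.

>>> drive_tool --offset '[[0.25,0,0],[0.25,0,0],[0,0,0],[0,0.2,0],[0,0.3,0],[0,0.35,0],[0,0,0],[0,0,-0.3],[0,0,-0.6],[0,0,-0.6]]' --turn '[[0,0,0],[0,0,0],[0,0,0],[0,0,0],[0,0,0],[0,0,0],[0,0,0],[0,0,0],[0,0,0],[0,0,0]]' --hand '[0,0,0,0,0,0,0,0,0,0]'

```text
time_s: 14.25
position: [0.5701, 0.0523, 0.1008]
tool_rot: [[-0.126, 0.992, 0.0], [0.992, 0.126, -0.0], [-0.0, 0.0, -1.0]]
ft_force: [0.5, -0.0, -1.3]
grip_width: 0.0266
gripper_force: 63.3
```

```bash
python3 - <<'E'
from h import *
def tray(im):
    a=im[185:285,222:300]; g=cv2.cvtColor(a,cv2.COLOR_BGR2HSV); m=((g[...,1]<60)&(g[...,2]>100)).astype(np.uint8)
    n,l,s,c=cv2.connectedComponentsWithStats(m); i=1+s[1:,4].argmax(); return s[i],c[i]
print(tray(cv2.imread("pics/t7f.png")),tray(get_image("top")))
print(observe()["ft_force"]); plan([.445,.012,.0068],96)
E
```

```text
(array([   2,    8,   57,   76, 3450], dtype=int32), array([29.54869565, 45.8657971 ])) (array([   2,    8,   57,   76, 3480], dtype=int32), array([29.4       , 45.86436782]))
[1.44020076 0.13414839 1.2561493 ]
t 14.3 at [0.5715 0.0522 0.104 ] yaw 97.23 q [ -7.  31.  82.  -0.  67. -14.] | turn z 0.2 offset [-0.67 -3.25  2.43]
```

>>> drive_tool --offset '[[-0.14,-0.6,0],[-0.14,-0.65,0],[-0.13,-0.65,0],[-0.13,-0.65,0],[-0.13,-0.7,0.2],[0,0,0.6],[0,0,0.6],[0,0,0.5],[0,0,0.3],[0,0,0.2]]' --turn '[[0,0,0.2],[0,0,0],[0,0,0],[0,0,0],[0,0,0],[0,0,0],[0,0,0],[0,0,0],[0,0,0],[0,0,0]]' --hand '[0,0,0,0,0,0,0,0,0,0]'

```text
time_s: 15.55
position: [0.4442, 0.0116, 0.0046]
tool_rot: [[-0.105, 0.995, 0.001], [0.995, 0.105, -0.0], [-0.0, 0.001, -1.0]]
ft_force: [-26.4, 4.3, 122.1]
grip_width: 0.0268
gripper_force: 81.5
```

>>> drive_tool --offset '[[0,0,0.03],[0,0,0],[0,0,0],[0,0,0],[0,0,0],[0,0,0],[0,0,-0.5],[0,0,-0.8],[0,0,-0.9],[0,0,-0.9]]' --turn '[[0,0,0],[0,0,0],[0,0,0],[0,0,0],[0,0,0],[0,0,0],[0,0,0],[0,0,0],[0,0,0],[0,0,0]]' --hand '[0,0.2,0.5,0.8,0.8,0.8,0.8,0.8,0.8,0.8]'

```text
time_s: 16.8
position: [0.4439, 0.0116, 0.1272]
tool_rot: [[-0.105, 0.994, -0.0], [0.994, 0.105, 0.0], [0.0, -0.0, -1.0]]
ft_force: [1.8, -0.4, -0.3]
grip_width: 0.0682
gripper_force: 0.0
```

```bash
python3 - <<'E'
from h import *
import glob
i=cv2.imread("pics/top0.png"); a=i[245:272,436:456].astype(int)
tb=ray("top",446.25,267,.067); bs=ray("top",446.25,250.5,.067); print(tb,bs)
plan([.378,-.2665,.16],-2)
print(observe()["ft_force"])
E
```

```text
[ 0.35993617 -0.26666157  0.067     ] [ 0.40900967 -0.26921951  0.067     ]
t 16.8 at [0.4439 0.0116 0.1272] yaw 96.02 q [-14.  18. 100.  -0.  62. -20.] | turn z 16.34 offset [-1.4   7.01 -0.82]
[ 1.7668501  -0.3930774  -0.32632132]
```

>>> drive_tool --offset '[[0,0,-0.1],[0,0,-0.1],[0,0,-0.1],[0,0,-0.1],[0,0,-0.1],[0,0,-0.1],[0,0,-0.1],[0,0,-0.1],[0,0,0],[0,0,0]]' --turn '[[0,0,-1],[0,0,-1],[0,0,-1],[0,0,-1],[0,0,-1],[0,0,-1],[0,0,-1],[0,0,-1],[0,0,-1],[0,0,-1]]' --hand '[0.8,0.8,0.8,0.8,0.8,0.8,0.8,0.8,0.8,0.8]'

```text
time_s: 18.05
position: [0.444, 0.0116, 0.158]
tool_rot: [[-0.915, 0.403, -0.0], [0.403, 0.915, 0.0], [0.0, -0.0, -1.0]]
ft_force: [0.0, 0.3, 0.6]
grip_width: 0.0683
gripper_force: 0.0
```

>>> drive_tool --offset '[[0,0,0],[0,0,0],[0,0,0],[0,0,0],[0.2,0.9,0],[0.2,0.9,0],[0.2,0.9,0],[0.2,0.9,0],[0.2,0.9,0],[0.2,0.9,0]]' --turn '[[0,0,-1],[0,0,-1],[0,0,-1],[0,0,-0.66],[0,0,0],[0,0,0],[0,0,0],[0,0,0],[0,0,0],[0,0,0]]' --hand '[0.8,0.8,0.8,0.8,0.8,0.8,0.8,0.8,0.8,0.8]'

```text
time_s: 19.3
position: [0.4033, 0.2303, 0.158]
tool_rot: [[-0.999, 0.035, -0.0], [0.035, 0.999, -0.0], [0.0, -0.0, -1.0]]
ft_force: [0.7, -0.3, 1.1]
grip_width: 0.0684
gripper_force: 0.0
```

```bash
python3 - <<'E'
from h import *
plan([.378,-.2674,.16],178)
im=get_image("top"); i=cv2.imread("pics/top0.png")
# rod check: orange-ish handle bbox / bar
g=cv2.cvtColor(im,cv2.COLOR_BGR2HSV); m=cv2.inRange(g,(8,60,170),(30,190,255)); m[:205]=0;m[270:]=0;m[:,:300]=0;m[:,400:]=0
n,l,s,c=cv2.connectedComponentsWithStats(m); k=1+s[1:,4].argmax(); r=cv2.minAreaRect(np.argwhere(l==k)[:,::-1].astype(np.float32)); print(s[k],r,ray("top",*c[k],.02))
E
```

```text
t 19.3 at [0.4033 0.2303 0.158 ] yaw 177.98 q [ 15.  18.  94.  -0.  68. -73.] | turn z -0.0 offset [  0.2  -12.46  -0.05]
[341 234  39  13 355] ((359.9912414550781, 239.93450927734375), (9.64795207977295, 38.723968505859375), 82.40535736083984) [ 0.44691563 -0.01707453  0.02      ]
```

>>> drive_tool --offset '[[0.02,-1,0],[0.02,-1,0],[0.02,-1,0],[0.02,-1,0],[0.02,-1,0],[0.02,-1,0],[0.02,-1,0],[0.02,-1,0],[0.02,-1,0],[0.02,-1,0]]' --turn '[[0,0,0],[0,0,0],[0,0,0],[0,0,0],[0,0,0],[0,0,0],[0,0,0],[0,0,0],[0,0,0],[0,0,0]]' --hand '[0.8,0.8,0.8,0.8,0.8,0.8,0.8,0.8,0.8,0.8]'

```text
time_s: 20.6
position: [0.3814, -0.1717, 0.1581]
tool_rot: [[-0.999, 0.035, -0.0], [0.035, 0.999, 0.0], [0.0, 0.0, -1.0]]
ft_force: [0.7, -0.3, 0.1]
grip_width: 0.0684
gripper_force: 0.0
```

>>> drive_tool --offset '[[0,-0.9,0],[0,-0.9,0],[0,-0.66,0],[0,0,0],[0,0,0],[0,0,0],[0,0,0],[0,0,0],[0,0,0],[0,0,0]]' --turn '[[0,0,0],[0,0,0],[0,0,0],[0,0,0],[0,0,0],[0,0,0],[0,0,0],[0,0,0],[0,0,0],[0,0,0]]' --hand '[0.8,0.8,0.8,0.8,0.8,0.8,0.8,0.8,0.8,0.8]'

```text
time_s: 21.85
position: [0.3782, -0.2686, 0.1581]
tool_rot: [[-0.999, 0.035, 0.0], [0.035, 0.999, -0.0], [-0.0, -0.0, -1.0]]
ft_force: [-0.7, -0.4, -0.4]
grip_width: 0.0681
gripper_force: 0.0
```

```bash
python3 - <<'E'
from h import *
plan([.378,-.2674,.048],178)
c=camera_info("wrist"); im=get_image("wrist"); cv2.imwrite("pics/w8.png",im)
e=[proj("wrist",p,c) for p in([.36,-.2667,.067],[.41,-.2692,.067])]; print(e)
g=cv2.cvtColor(im,cv2.COLOR_BGR2HSV); m=((g[...,1]<60)&(g[...,2]>120)).astype(np.uint8)
n,l,s,cc=cv2.connectedComponentsWithStats(m); print([(s[i].tolist(),cc[i].round(0)) for i in range(1,n) if s[i][4]>150])
E
```

```text
t 21.85 at [ 0.3782 -0.2686  0.1581] yaw 177.99 q [ -50.   18.   94.   -0.   68. -138.] | turn z -0.0 offset [0.01 0.03 2.75]
[array([321.22370634, 180.50558049]), array([320.20795175, 241.30570186])]
[([315, 185, 19, 60, 1103], array([324., 215.])), ([410, 219, 35, 16, 433], array([427., 226.])), ([204, 220, 34, 16, 438], array([221., 228.])), ([458, 236, 41, 39, 1135], array([480., 255.])), ([152, 238, 40, 38, 1109], array([170., 257.])), ([206, 255, 36, 55, 685], array([223., 281.])), ([399, 255, 36, 55, 671], array([417., 281.])), ([592, 383, 45, 8, 255], array([614., 387.]))]
```

```bash
python3 - <<'E'
from h import *
e=ray("wrist",324,185,.074);b=ray("wrist",324,244,.074); c1=ray("wrist",480,255,.09);c2=ray("wrist",170,257,.09); print(e,b,c1,c2)
d=c1-c2; print(np.degrees(np.arctan2(d[1],d[0])))
im=cv2.imread("pics/w8.png"); g=cv2.cvtColor(im,cv2.COLOR_BGR2HSV); m=((g[180:250,305:345,1]<60)&(g[180:250,305:345,2]>120)); ys,xs=np.nonzero(m)
for r in(10,20,30,40,50,60): print(r,xs[ys==r].min()+305,xs[ys==r].max()+305) if (ys==r).any() else 0
plan([e[0]+.018,e[1],.048],178)
E
```

```text
[ 0.36167975 -0.26477923  0.074     ] [ 0.40912487 -0.26625439  0.074     ] [ 0.41444    -0.15226843  0.09      ] [ 0.40790395 -0.3793228   0.09      ]
88.35112428942104
10 315 333
20 315 333
30 315 333
40 315 333
50 315 333
60 315 333
t 21.9 at [ 0.3783 -0.2687  0.1581] yaw 177.99 q [ -50.   18.   94.    0.   68. -138.] | turn z -0.0 offset [-0.03  0.1   2.75]
```

>>> drive_tool --offset '[[-0.02,0.08,0.5],[0,0,0.7],[0,0,0.7],[0,0,0.5],[0,0,0.25],[0,0,0.1],[0,0,0],[0,0,0],[0,0,0],[0,0,0]]' --turn '[[0,0,0],[0,0,0],[0,0,0],[0,0,0],[0,0,0],[0,0,0],[0,0,0],[0,0,0],[0,0,0],[0,0,0]]' --hand '[0.8,0.8,0.8,0.8,0.8,0.8,0.6,0.4,0.2,0]' --newtons 35

```text
time_s: 23.15
position: [0.3793, -0.2655, 0.0486]
tool_rot: [[-0.999, 0.035, 0.0], [0.035, 0.999, -0.0], [-0.0, -0.0, -1.0]]
ft_force: [-0.5, 1.5, 4.7]
grip_width: 0.0133
gripper_force: 37.8
```

>>> drive_tool --offset '[[0,0,0],[0,0,0],[0,0,0],[0,0,0],[0,0,0],[-0.05,0,-0.47],[-0.1,0,-0.46],[-0.145,0,-0.45],[0,0,0],[0,0,0]]' --turn '[[0,0,0],[0,0,0],[0,0,0],[0,0,0],[0,0,0],[0,0,0],[0,0,0],[0,0,0],[0,0,0],[0,0,0]]' --hand '[0,0,0,0,0,0,0,0,0,0]'

```text
time_s: 24.4
position: [0.3907, -0.2659, 0.1028]
tool_rot: [[-0.999, 0.035, -0.0], [0.035, 0.999, 0.0], [0.0, 0.0, -1.0]]
ft_force: [-0.3, -1.2, 0.3]
grip_width: 0.0135
gripper_force: 36.9
```

>>> drive_tool --offset '[[-0.19,0,-0.43],[-0.23,0,-0.41],[-0.27,0,-0.385],[-0.31,0,-0.355],[-0.34,0,-0.32],[-0.37,0,-0.29],[-0.4,0,-0.25],[-0.42,0,-0.21],[0,0,0],[0,0,0]]' --turn '[[0,0,0],[0,0,0],[0,0,0],[0,0,0],[0,0,0],[0,0,0],[0,0,0],[0,0,0],[0,0,0],[0,0,0]]' --hand '[0,0,0,0,0,0,0,0,0,0]'

```text
time_s: 25.65
position: [0.4919, -0.2687, 0.2084]
tool_rot: [[-0.999, 0.035, -0.001], [0.035, 0.999, 0.002], [0.001, 0.002, -1.0]]
ft_force: [0.1, 5.1, -1.1]
grip_width: 0.0134
gripper_force: 40.6
```

>>> drive_tool --offset '[[-0.44,0,-0.165],[-0.455,0,-0.12],[-0.465,0,-0.07],[-0.47,0,-0.03],[-0.47,0,0.02],[-0.465,0,0.07],[-0.23,0,0.05],[0,0,0],[0,0,0],[0,0,0]]' --turn '[[0,0,0],[0,0,0],[0,0,0],[0,0,0],[0,0,0],[0,0,0],[0,0,0],[0,0,0],[0,0,0],[0,0,0]]' --hand '[0,0,0,0,0,0,0,0,0,0]'

```text
time_s: 26.9
position: [0.6119, -0.2721, 0.2188]
tool_rot: [[-0.999, 0.034, -0.0], [0.034, 0.999, 0.003], [0.0, 0.003, -1.0]]
ft_force: [-0.4, 10.7, 3.9]
grip_width: 0.0133
gripper_force: 46.9
```

```bash
python3 - <<'E'
from h import *
s=observe(); print(s["position"],s["ft_force"],s["grip_width"],s["gripper_force"])
im=get_image("side"); cv2.imwrite("pics/s9.png",im[60:400,260:580])
E
```

```text
[ 0.61187655 -0.2721292   0.21878424] [-0.41131337 10.71134732  3.89859692] 0.01328184999425222 46.852787733078
```

View pics/s9.png

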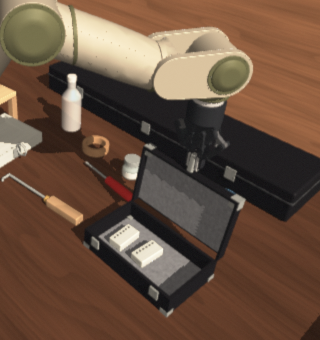

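The side picture shows the lid standing open with the tongue in the fingers, and two cream pickups in the case at (124,236) and (147,252) in the crop. I'll release and lift off.

>>> drive_tool --offset '[[0,0,0],[0,0,0],[0,0,0],[0,0,-0.3],[0,0,-0.5],[0,0,-0.6],[0,0,-0.6],[0.6,0,0],[0.8,0,0],[0.8,0,0]]' --turn '[[0,0,0],[0,0,0],[0,0,0],[0,0,0],[0,0,0],[0,0,0],[0,0,0],[0,0,0],[0,0,0],[0,0,0]]' --hand '[0.3,0.6,0.7,0.8,0.8,0.8,0.8,0.8,0.8,0.8]'

```text
time_s: 28.2
position: [0.523, -0.2706, 0.3]
tool_rot: [[-0.999, 0.035, 0.001], [0.035, 0.999, -0.001], [-0.001, -0.001, -1.0]]
ft_force: [0.5, -1.3, -0.4]
grip_width: 0.0683
gripper_force: 0.0
```

>>> drive_tool --offset '[[0.8,0,0],[0.8,0,0],[0.8,0,0],[0.6,0,0],[0,0,0],[0,0,0],[0,0,0],[0,0,0],[0,0,0],[0,0,0]]' --turn '[[0,0,0],[0,0,0],[0,0,0],[0,0,0],[0,0,0],[0,0,0],[0,0,0],[0,0,0],[0,0,0],[0,0,0]]' --hand '[0.8,0.8,0.8,0.8,0.8,0.8,0.8,0.8,0.8,0.8]'

```text
time_s: 29.45
position: [0.404, -0.2663, 0.299]
tool_rot: [[-0.999, 0.035, -0.0], [0.035, 0.999, 0.0], [0.0, 0.0, -1.0]]
ft_force: [0.2, 0.3, -0.0]
grip_width: 0.0683
gripper_force: 0.0
```

```bash
python3 - <<'E'
from h import *
s=observe(); print(s["position"],s["ft_force"])
w=get_image("wrist"); cv2.imwrite("pics/w10.png",w); t=get_image("top"); cv2.imwrite("pics/t10.png",t); S=get_image("side"); cv2.imwrite("pics/s10.png",S)
np.save("w10.npy",camera_info("wrist")["world_to_cam"])
a=np.vstack([cv2.resize(w,(640,400)),np.hstack([cv2.resize(t[160:300,390:530],(200,200)),cv2.resize(S[60:400,260:600],(440,200))[:, :]])])
cv2.imwrite("pics/m10.png",a)
E
```

```text
[ 0.40404167 -0.26633656  0.29904537] [ 0.19368692  0.29842435 -0.04429012]
```

View pics/m10.png

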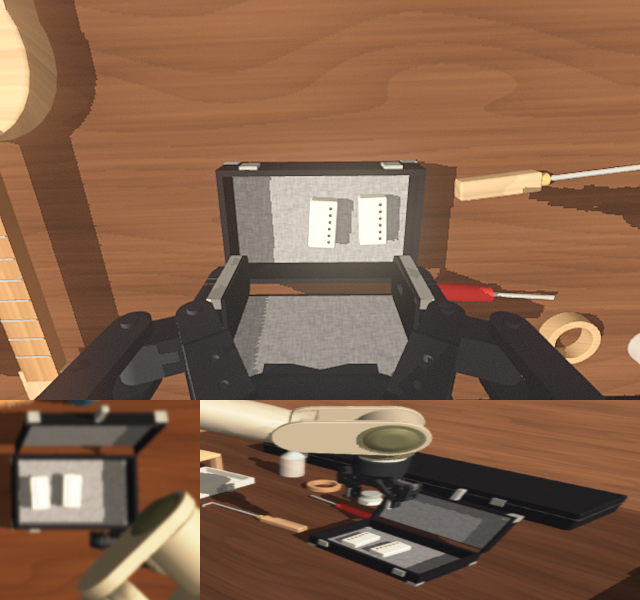

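There are two pickups in the wrist image, at about (323,223) and (373,220), and no third. The lid stays open by itself. Next I'll compute their poses by colour mask.

```bash
cat > pk.py <<'E'
from h import *
def pick(im,c,roi,z=.030):
    x0,y0,x1,y1=roi; g=cv2.cvtColor(im,cv2.COLOR_BGR2HSV); m=cv2.inRange(g,(0,0,205),(179,60,255)); k=np.zeros_like(m); k[y0:y1,x0:x1]=m[y0:y1,x0:x1]
    k=cv2.morphologyEx(k,cv2.MORPH_CLOSE,np.ones((7,7)))
    for q in cv2.findContours(k,0,2)[0]:
        if cv2.contourArea(q)<400: continue
        B=np.array([ray("wrist",*p,z,c)[:2] for p in cv2.boxPoints(cv2.minAreaRect(q))])
        e=B[1]-B[0],B[2]-B[1]; L=max(e,key=np.linalg.norm); print("ctr",B.mean(0).round(4),"size",[np.linalg.norm(v).round(3) for v in e],"yaw",np.degrees(np.arctan2(L[1],L[0])).round(1),cv2.boundingRect(q))
E
python3 - <<'E'
from pk import *
c=camera_info("wrist"); pick(cv2.imread("pics/w10.png"),c,(290,180,410,262))
plan([.48,-.2,.2])
E
```

```text
ctr [ 0.4912 -0.2293] size [np.float64(0.155), np.float64(0.12)] yaw 88.0 (290, 180, 118, 82)
t 29.6 at [ 0.404  -0.2664  0.2991] yaw 177.99 q [ -47.   13.   77.   -0.   91. -135.] | turn z -0.0 offset [-1.84  1.73  2.48]
```

```bash
python3 - <<'E'
import cv2; i=cv2.imread("pics/w10.png"); print(i[225,318],i[215,372],i[230,290],i[190,350],i[240,345])
E
sed -i 's/(0,0,205),(179,60,255)/(0,0,243),(179,60,255)/; s/MORPH_CLOSE,np.ones((7,7))/MORPH_OPEN,np.ones((3,3))/' pk.py
python3 - <<'E'
from pk import *
c=camera_info("wrist"); pick(cv2.imread("pics/w10.png"),c,(290,180,410,262))
E
```

```text
[246 255 255] [243 255 255] [186 197 205] [194 205 213] [141 151 160]
ctr [ 0.4931 -0.2664] size [np.float64(0.069), np.float64(0.036)] yaw 173.8 (308, 201, 29, 47)
ctr [ 0.4914 -0.1976] size [np.float64(0.036), np.float64(0.068)] yaw 1.6 (358, 198, 28, 47)
```

```bash
python3 - <<'E'
from h import *
plan([.4914,-.1976,.16],181.6)
E
```

```text
t 29.6 at [ 0.404  -0.2664  0.2991] yaw 177.99 q [ -47.   13.   77.   -0.   91. -135.] | turn z -0.6 offset [-2.23  1.66  3.48]
```

>>> drive_tool --offset '[[-0.45,0.33,0.4],[-0.45,0.33,0.7],[-0.45,0.33,0.7],[-0.45,0.33,0.7],[-0.43,0.34,0.7],[0,0,0.28],[0,0,0],[0,0,0],[0,0,0],[0,0,0]]' --turn '[[0,0,-0.6],[0,0,0],[0,0,0],[0,0,0],[0,0,0],[0,0,0],[0,0,0],[0,0,0],[0,0,0],[0,0,0]]' --hand '[0.8,0.6,0.6,0.6,0.6,0.6,0.6,0.6,0.6,0.6]'

```text
time_s: 30.85
position: [0.4921, -0.199, 0.1605]
tool_rot: [[-1.0, -0.027, 0.001], [-0.027, 1.0, -0.001], [-0.001, -0.001, -1.0]]
ft_force: [0.1, 0.5, -0.3]
grip_width: 0.0512
gripper_force: 0.0
```

```bash
python3 - <<'E'
from pk import *
c=camera_info("wrist"); im=get_image("wrist"); cv2.imwrite("pics/w11.png",im)
u=proj("wrist",[.4914,-.1976,.03],c).astype(int); print(u); pick(im,c,(u[0]-60,max(u[1]-80,0),u[0]+60,u[1]+80))
plan([.4914,-.1976,.012],181.6); print(observe()["grip_width"])
E
```

```text
[321 188]
ctr [ 0.4909 -0.1965] size [np.float64(0.035), np.float64(0.068)] yaw 2.9 (302, 150, 42, 75)
t 30.9 at [ 0.4921 -0.1989  0.1603] yaw -178.43 q [ -35.   24.   84.   -0.   72. -126.] | turn z -0.01 offset [0.02 0.03 3.71]
0.05138633735567764
```

>>> drive_tool --offset '[[0.03,0.05,0.6],[0,0,0.8],[0,0,0.8],[0,0,0.7],[0,0,0.4],[0,0,0.25],[0,0,0.13],[0,0,0],[0,0,0],[0,0,0]]' --turn '[[0,0,-0.15],[0,0,0],[0,0,0],[0,0,0],[0,0,0],[0,0,0],[0,0,0],[0,0,0],[0,0,0],[0,0,0]]' --hand '[0.6,0.6,0.6,0.6,0.6,0.6,0.6,0.6,0.3,0]' --newtons 50

```text
time_s: 32.15
position: [0.4912, -0.197, 0.0136]
tool_rot: [[-0.999, -0.043, 0.001], [-0.043, 0.999, -0.001], [-0.001, -0.001, -1.0]]
ft_force: [-2.0, -0.5, 6.2]
grip_width: 0.0365
gripper_force: 50.8
```

>>> drive_tool --offset '[[0,0,0],[0,0,0],[0,0,0],[0,0,-0.3],[0,0,-0.6],[0,0,-0.8],[0,0,-0.8],[0,0,-0.8],[0,0,-0.6],[0,0,0]]' --turn '[[0,0,0],[0,0,0],[0,0,0],[0,0,0],[0,0,0],[0,0,0],[0,0,0],[0,0,0],[0,0,0],[0,0,0]]' --hand '[0,0,0,0,0,0,0,0,0,0]'

```text
time_s: 33.4
position: [0.4913, -0.197, 0.1705]
tool_rot: [[-0.999, -0.043, 0.003], [-0.043, 0.999, -0.002], [-0.003, -0.002, -1.0]]
ft_force: [-0.5, 0.1, -2.1]
grip_width: 0.0368
gripper_force: 50.2
```

```bash
python3 - <<'E'
from h import *
# tray_in centre: front wall outer at d=.057+.021-.22; centre +.085
D=.057+.021-.22+.085
for y in(-.035,.035): p=led(D-.03,y,.06); print(p); plan(p,97)
E
```

```text
[0.524435  0.2959662 0.06     ]
t 33.4 at [ 0.4913 -0.197   0.1705] yaw -177.51 q [ -35.   23.   84.   -0.   73. -127.] | turn z 14.25 offset [12.13  2.32  2.76]
[0.454967  0.2873562 0.06     ]
t 33.4 at [ 0.4913 -0.197   0.1705] yaw -177.51 q [ -35.   23.   84.   -0.   73. -127.] | turn z 14.25 offset [12.13  0.57  2.76]
```

>>> drive_tool --offset '[[0,0,-0.1],[0,0,-0.1],[0,0,-0.1],[0,0,0],[0,0,0],[0,0,0],[0,0,0],[0,0,0],[0,0,0],[0,0,0]]' --turn '[[0,0,1],[0,0,1],[0,0,1],[0,0,1],[0,0,1],[0,0,1],[0,0,1],[0,0,1],[0,0,1],[0,0,1]]' --hand '[0,0,0,0,0,0,0,0,0,0]'

```text
time_s: 34.65
position: [0.4903, -0.1963, 0.1794]
tool_rot: [[-0.534, 0.845, -0.002], [0.845, 0.534, 0.001], [0.002, -0.001, -1.0]]
ft_force: [0.1, -0.1, -1.1]
grip_width: 0.0369
gripper_force: 50.1
```

>>> drive_tool --offset '[[0,0,0],[0,0,0],[0,0,0],[0,0,0],[0,0,0],[1,0.15,0],[1,0.15,0],[1,0.15,0],[1,0.15,0],[1,0.15,0]]' --turn '[[0,0,1],[0,0,1],[0,0,1],[0,0,1],[0,0,0.25],[0,0,0],[0,0,0],[0,0,0],[0,0,0],[0,0,0]]' --hand '[0,0,0,0,0,0,0,0,0,0]'

```text
time_s: 35.9
position: [0.4959, 0.0068, 0.1802]
tool_rot: [[-0.123, 0.992, -0.001], [0.992, 0.123, 0.0], [0.0, -0.001, -1.0]]
ft_force: [-0.2, -0.6, -0.5]
grip_width: 0.0366
gripper_force: 50.1
```

```bash
python3 - <<'E'
from h import *
A=ray("top",270.3,191.9,.043);B=ray("top",281.4,261.4,.043); m=(A+B)/2; print(A,B,np.linalg.norm(A-B),"mid d,y",(m-L)@X,(m-L)@Y, (A-L)@X,(B-L)@X)
for y in(-.034,.034): p=led(-.093,y,.09); print(p); plan(p,97)
print(observe()["grip_width"],observe()["gripper_force"])
E
```

```text
[0.60450553 0.26086755 0.043     ] [0.38799307 0.23053711 0.043     ] 0.21862657617923204 mid d,y -0.13341386971522468 -0.0008455940234286897 -0.1316794238285862 -0.1351483156018632
[0.5241806 0.2898888 0.09     ]
t 35.9 at [0.4959 0.0068 0.1802] yaw 97.06 q [-13.  19.  88.   0.  73. -20.] | turn z 0.01 offset [6.94 1.56 2.25]
[0.4566974 0.2815248 0.09     ]
t 35.9 at [0.4959 0.0068 0.1802] yaw 97.06 q [-13.  19.  88.   0.  73. -20.] | turn z 0.01 offset [ 6.94 -0.14  2.25]
0.036635479005246156 50.12474834918976
```

>>> drive_tool --offset '[[1,0.2,0],[1,0.23,0],[1,0.23,0],[1,0.23,0],[1,0.23,0],[1,0.22,0],[0.8,0.22,0],[0.3,0,0],[0,0,0.4],[0,0,0.6]]' --turn '[[0,0,0],[0,0,0],[0,0,0],[0,0,0],[0,0,0],[0,0,0],[0,0,0],[0,0,0],[0,0,0],[0,0,0]]' --hand '[0,0,0,0,0,0,0,0,0,0]'

```text
time_s: 37.15
position: [0.5236, 0.2944, 0.1403]
tool_rot: [[-0.122, 0.992, 0.001], [0.992, 0.122, -0.0], [-0.0, 0.001, -1.0]]
ft_force: [-0.0, 0.4, -1.6]
grip_width: 0.0369
gripper_force: 50.2
```

```bash
python3 - <<'E'
from h import *
s=observe();print(s["grip_width"],s["gripper_force"],s["ft_force"]); plan(led(-.087,-.034,.023),97)
E
```

```text
0.03685860466439707 50.199106335639954 [-0.04106522  0.35382611 -1.55549689]
t 37.15 at [0.5236 0.2944 0.1403] yaw 97.03 q [18. 31. 74. -0. 75. 11.] | turn z 0.0 offset [ 0.04 -0.    2.93]
```

>>> drive_tool --offset '[[0,0,0.6],[0,0,0.7],[0,0,0.7],[0,0,0.5],[0,0,0.3],[0,0,0.13],[0,0,0],[0,0,0],[0,0,0],[0,0,0]]' --turn '[[0,0,0],[0,0,0],[0,0,0],[0,0,0],[0,0,0],[0,0,0],[0,0,0],[0,0,0],[0,0,0],[0,0,0]]' --hand '[0,0,0,0,0,0,0,0,0.2,0.5]'

```text
time_s: 38.4
position: [0.5239, 0.295, 0.0239]
tool_rot: [[-0.122, 0.993, 0.001], [0.993, 0.122, 0.0], [0.0, 0.001, -1.0]]
ft_force: [-0.5, -0.7, -0.6]
grip_width: 0.0426
gripper_force: 0.0
```

>>> drive_tool --offset '[[0,0,0],[0,0,0],[0,0,-0.3],[0,0,-0.6],[0,0,-0.9],[0,0,-0.9],[0,0,-0.9],[0,0,-0.4],[-0.5,0,0],[-0.9,0,0]]' --turn '[[0,0,0],[0,0,0],[0,0,0],[0,0,0],[0,0,0],[0,0,0],[0,0,0],[0,0,0],[0,0,0],[0,0,0]]' --hand '[0.6,0.6,0.6,0.6,0.6,0.6,0.6,0.6,0.6,0.6]'

```text
time_s: 39.65
position: [0.5301, 0.2383, 0.183]
tool_rot: [[-0.123, 0.992, -0.001], [0.992, 0.123, -0.0], [-0.0, -0.001, -1.0]]
ft_force: [0.6, -0.7, -0.5]
grip_width: 0.0513
gripper_force: 0.0
```

>>> drive_tool --offset '[[-1,-0.15,0],[-1,-0.15,0],[-1,-0.15,0],[-1,-0.15,0],[-1,-0.15,0],[-1,-0.15,0],[-1,-0.15,0],[-1,-0.15,0],[0,0,0],[0,0,0]]' --turn '[[0,0,0],[0,0,0],[0,0,0],[0,0,0],[0,0,0],[0,0,0],[0,0,0],[0,0,0],[0,0,-1],[0,0,-1]]' --hand '[0.6,0.6,0.6,0.6,0.6,0.6,0.6,0.6,0.6,0.6]'

```text
time_s: 40.9
position: [0.5207, -0.0855, 0.1827]
tool_rot: [[-0.327, 0.945, -0.002], [0.945, 0.327, 0.001], [0.001, -0.002, -1.0]]
ft_force: [0.6, 0.6, -0.6]
grip_width: 0.0512
gripper_force: 0.0
```

>>> drive_tool --offset '[[0,0,0],[0,0,0],[0,0,0],[0,0,0],[0,0,0],[0,0,0],[0,0,0],[0,0,0],[0,0,0],[0,0,0]]' --turn '[[0,0,-1],[0,0,-1],[0,0,-1],[0,0,-1],[0,0,-1],[0,0,-1],[0,0,-1],[0,0,-1],[0,0,-1],[0,0,-0.8]]' --hand '[0.6,0.6,0.6,0.6,0.6,0.6,0.6,0.6,0.6,0.6]'

```text
time_s: 42.15
position: [0.5207, -0.085, 0.1827]
tool_rot: [[-0.978, 0.209, -0.002], [0.209, 0.978, 0.0], [0.002, 0.0, -1.0]]
ft_force: [-1.0, -0.5, -0.5]
grip_width: 0.0516
gripper_force: 0.0
```

```bash
python3 - <<'E'
from pk import *
im=get_image("top"); cv2.imwrite("pics/t12.png",im)
plan([.493,-.2664,.16],173.8)
# pickup in tray, from top: cream in tray
a=im[185:285,222:300]; print(a[20:80:12,5:60:8].min(2))
E
```

```text
t 42.2 at [ 0.5208 -0.0849  0.1827] yaw 168.09 q [ -22.   22.   83.   -0.   76. -100.] | turn z -0.95 offset [ 0.2  -4.59  0.57]
[[156 156 155 155 157 158  24]
 [156 157 155 138 157 248 138]
 [139 154 168 247 249 163 228]
 [143 247 247 247 249 208 226]
 [ 88 248 249 249 249 246 169]]
```

>>> drive_tool --offset '[[0.04,-0.8,0],[0.04,-0.8,0],[0.04,-0.8,0],[0.04,-0.8,0],[0.04,-0.8,0],[0,-0.59,0.2],[0,0,0.37],[0,0,0],[0,0,0],[0,0,0]]' --turn '[[0,0,-0.95],[0,0,0],[0,0,0],[0,0,0],[0,0,0],[0,0,0],[0,0,0],[0,0,0],[0,0,0],[0,0,0]]' --hand '[0.6,0.6,0.6,0.6,0.6,0.6,0.6,0.6,0.6,0.6]'

```text
time_s: 43.45
position: [0.4902, -0.2644, 0.1612]
tool_rot: [[-0.994, 0.113, 0.001], [0.113, 0.994, -0.0], [-0.001, -0.0, -1.0]]
ft_force: [0.3, 0.3, 0.2]
grip_width: 0.0514
gripper_force: 0.0
```

```bash
python3 - <<'E'
from pk import *
c=camera_info("wrist"); im=get_image("wrist"); cv2.imwrite("pics/w13.png",im)
u=proj("wrist",[.493,-.2664,.03],c).astype(int); print(u); pick(im,c,(u[0]-60,max(u[1]-80,0),u[0]+60,u[1]+80))
plan([.493,-.2664,.0125],173.8)
E
```

```text
[317 192]
ctr [ 0.4932 -0.2668] size [np.float64(0.035), np.float64(0.068)] yaw -4.4 (296, 155, 43, 74)
t 43.5 at [ 0.4902 -0.2645  0.1611] yaw 173.53 q [ -41.   26.   80.    0.   74. -124.] | turn z -0.05 offset [-0.08 -0.04  3.72]
```

>>> drive_tool --offset '[[-0.08,-0.05,0.6],[0,0,0.8],[0,0,0.8],[0,0,0.7],[0,0,0.4],[0,0,0.25],[0,0,0.15],[0,0,0],[0,0,0],[0,0,0]]' --turn '[[0,0,-0.2],[0,0,0],[0,0,0],[0,0,0],[0,0,0],[0,0,0],[0,0,0],[0,0,0],[0,0,0],[0,0,0]]' --hand '[0.6,0.6,0.6,0.6,0.6,0.6,0.6,0.6,0.3,0]' --newtons 50

```text
time_s: 44.75
position: [0.4932, -0.2676, 0.0136]
tool_rot: [[-0.996, 0.093, 0.001], [0.093, 0.996, -0.001], [-0.001, -0.001, -1.0]]
ft_force: [-0.5, -0.1, 5.3]
grip_width: 0.0369
gripper_force: 51.4
```

>>> drive_tool --offset '[[0,0,0],[0,0,0],[0,0,0],[0,0,-0.3],[0,0,-0.6],[0,0,-0.8],[0,0,-0.8],[0,0,-0.8],[0,0,-0.8],[0,0,0]]' --turn '[[0,0,0],[0,0,0],[0,0,0],[0,0,0],[0,0,0],[0,0,0],[0,0,0],[0,0,0],[0,0,0],[0,0,0]]' --hand '[0,0,0,0,0,0,0,0,0,0]'

```text
time_s: 46.0
position: [0.4934, -0.2677, 0.1793]
tool_rot: [[-0.996, 0.093, 0.004], [0.093, 0.996, -0.003], [-0.004, -0.003, -1.0]]
ft_force: [0.5, -0.9, -1.5]
grip_width: 0.0367
gripper_force: 50.8
```

>>> drive_tool --offset '[[0,0,0],[0,0,0],[0,0,0],[0,0,0],[0,0,0],[0,0,0],[0,0,0],[0,0,0],[0,0,0],[0,0,0]]' --turn '[[0,0,1],[0,0,1],[0,0,1],[0,0,1],[0,0,1],[0,0,1],[0,0,1],[0,0,1],[0,0,1],[0,0,1]]' --hand '[0,0,0,0,0,0,0,0,0,0]'

```text
time_s: 47.25
position: [0.4923, -0.2669, 0.1755]
tool_rot: [[-0.414, 0.91, -0.002], [0.91, 0.414, 0.002], [0.002, -0.001, -1.0]]
ft_force: [0.3, 0.0, -1.7]
grip_width: 0.0365
gripper_force: 50.7
```

```bash
python3 - <<'E'
from pk import *
s=observe();print(s["grip_width"],s["gripper_force"],s["ft_force"]); plan(led(-.087,.034,.183),97)
w=get_image("wrist"); cv2.imwrite("pics/w14.png",w)
E
```

```text
0.03652976516210201 50.72942018508911 [ 0.27179969  0.0475708  -1.68127455]
t 47.25 at [ 0.4923 -0.2669  0.1755] yaw 114.49 q [-41.  25.  78.  -0.  77. -65.] | turn z 2.91 offset [13.87  0.79 -0.19]
```

>>> drive_tool --offset '[[0,0,-0.1],[0,0,-0.1],[0,0,0],[1,0.06,0],[1,0.06,0],[1,0.06,0],[1,0.06,0],[1,0.06,0],[1,0.06,0],[1,0.06,0]]' --turn '[[0,0,1],[0,0,1],[0,0,0.9],[0,0,0],[0,0,0],[0,0,0],[0,0,0],[0,0,0],[0,0,0],[0,0,0]]' --hand '[0,0,0,0,0,0,0,0,0,0]'

```text
time_s: 48.55
position: [0.4733, 0.0139, 0.184]
tool_rot: [[-0.128, 0.992, -0.002], [0.992, 0.128, 0.0], [0.001, -0.001, -1.0]]
ft_force: [0.5, 0.1, -0.8]
grip_width: 0.0369
gripper_force: 50.7
```

>>> drive_tool --offset '[[1,0.06,0],[1,0.06,0],[1,0.06,0],[1,0.06,0],[1,0.06,0],[1,0.06,0],[0.8,0,0],[0.1,0,0],[0,0,0],[0,0,0]]' --turn '[[0,0,0],[0,0,0],[0,0,0],[0,0,0],[0,0,0],[0,0,0],[0,0,0],[0,0,0],[0,0,0],[0,0,0]]' --hand '[0,0,0,0,0,0,0,0,0,0]'

```text
time_s: 49.8
position: [0.4534, 0.2873, 0.1845]
tool_rot: [[-0.126, 0.992, -0.0], [0.992, 0.126, -0.0], [-0.0, -0.001, -1.0]]
ft_force: [-0.3, -0.0, -1.4]
grip_width: 0.0367
gripper_force: 50.7
```

```bash
python3 - <<'E'
from pk import *
s=observe();print(s["grip_width"],s["gripper_force"],s["ft_force"]); plan(led(-.087,.034,.023),97)
E
```

```text
0.0366531783464293 50.71189105510712 [-0.2619758  -0.01477192 -1.43008821]
t 49.8 at [0.4534 0.2873 0.1845] yaw 97.24 q [20. 23. 81. -0. 76. 12.] | turn z 0.04 offset [-0.    0.06  4.04]
```

>>> drive_tool --offset '[[0,0.03,0.6],[0,0,0.9],[0,0,0.9],[0,0,0.7],[0,0,0.5],[0,0,0.3],[0,0,0.14],[0,0,0],[0,0,0],[0,0,0]]' --turn '[[0,0,0],[0,0,0],[0,0,0],[0,0,0],[0,0,0],[0,0,0],[0,0,0],[0,0,0],[0,0,0],[0,0,0]]' --hand '[0,0,0,0,0,0,0,0,0.2,0.5]'

```text
time_s: 51.05
position: [0.4548, 0.2885, 0.0237]
tool_rot: [[-0.127, 0.992, 0.001], [0.992, 0.127, 0.0], [0.0, 0.001, -1.0]]
ft_force: [-0.4, 0.0, -0.6]
grip_width: 0.0427
gripper_force: 0.0
```

>>> drive_tool --offset '[[0,0,0],[0,0,0],[0,0,-0.3],[0,0,-0.6],[0,0,-0.9],[0,0,-0.9],[0,0,-0.9],[0,0,-0.4],[-0.5,0,0],[-0.9,0,0]]' --turn '[[0,0,0],[0,0,0],[0,0,0],[0,0,0],[0,0,0],[0,0,0],[0,0,0],[0,0,0],[0,0,0],[0,0,0]]' --hand '[0.6,0.6,0.6,0.6,0.6,0.6,0.6,0.6,0.6,0.6]'

```text
time_s: 52.3
position: [0.4614, 0.2327, 0.1842]
tool_rot: [[-0.129, 0.992, 0.001], [0.992, 0.129, 0.0], [0.0, 0.001, -1.0]]
ft_force: [-0.1, 0.3, 0.2]
grip_width: 0.0513
gripper_force: 0.0
```

>>> drive_tool --offset '[[-1,0,-0.5],[-1,0,-0.5],[-1,0,-0.5],[-1,0,-0.5],[-1,0,-0.5],[-1,0,-0.5],[0,0,0],[0,0,0],[0,0,0],[0,0,0]]' --turn '[[0,0,0],[0,0,0],[0,0,0],[0,0,0],[0,0,0],[0,0,0],[0,0,-1],[0,0,-1],[0,0,-1],[0,0,-1]]' --hand '[0.6,0.6,0.6,0.6,0.6,0.6,0.6,0.6,0.6,0.6]'

```text
time_s: 53.55
position: [0.4916, -0.0052, 0.304]
tool_rot: [[-0.522, 0.853, 0.001], [0.853, 0.522, -0.0], [-0.001, 0.001, -1.0]]
ft_force: [0.7, 1.2, 0.1]
grip_width: 0.0512
gripper_force: 0.0
```

>>> drive_tool --offset '[[0,0,0],[0,0,0],[0,0,0],[0,0,0],[0,0,0],[0,0,0],[0,0,0],[0,0,0],[0,0,0],[0,0,0]]' --turn '[[0,0,-1],[0,0,-1],[0,0,-1],[0,0,-1],[0,0,-1],[0,0,-1],[0,0,-1],[0,0,-1],[0,0,-1],[0,0,-0.4]]' --hand '[0.6,0.6,0.6,0.6,0.6,0.6,0.6,0.6,0.6,0.6]'

```text
time_s: 54.8
position: [0.4916, -0.0052, 0.304]
tool_rot: [[-0.999, 0.038, 0.001], [0.038, 0.999, -0.0], [-0.001, -0.0, -1.0]]
ft_force: [0.2, -0.1, -0.4]
grip_width: 0.0513
gripper_force: 0.0
```

```bash
python3 - <<'E'
from pk import *
t=get_image("top"); cv2.imwrite("pics/t15.png",t); S=get_image("side"); cv2.imwrite("pics/s15.png",S)
cv2.imwrite("pics/m15.png",np.hstack([cv2.resize(t[150:310,200:360],(400,400)),cv2.resize(S[120:320,120:320],(400,400))]))
plan([.619,-.2725,.30],178)
E
```

```text
t 54.9 at [ 0.4917 -0.0052  0.3039] yaw 177.7 q [ -14.   13.   75.   -0.   92. -102.] | turn z -0.05 offset [-3.41 -6.57  0.1 ]
```

View pics/m15.png

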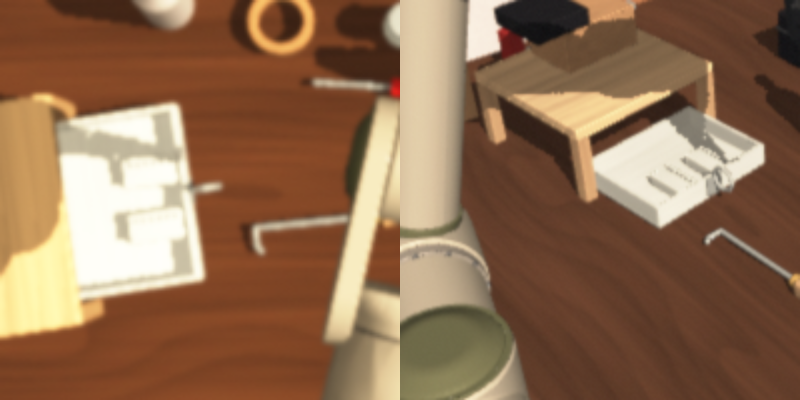

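Both pickups lie side by side in the tray (white boxes at about (150,175) and (155,225) in the left half), and the rod lies flat. Now I'll close the lid by its tongue.

>>> drive_tool --offset '[[-0.47,-0.82,0],[-0.47,-0.82,0],[-0.47,-0.82,0],[-0.47,-0.82,0],[-0.47,-0.82,0],[-0.47,-0.82,0],[-0.47,-0.82,0],[-0.45,-0.83,0],[0,0,0],[0,0,0]]' --turn '[[0,0,-0.05],[0,0,0],[0,0,0],[0,0,0],[0,0,0],[0,0,0],[0,0,0],[0,0,0],[0,0,0],[0,0,0]]' --hand '[0.6,0.6,0.6,0.6,0.6,0.6,0.6,0.6,0.6,0.6]'

```text
time_s: 56.15
position: [0.6319, -0.2727, 0.3035]
tool_rot: [[-0.999, 0.035, 0.0], [0.035, 0.999, 0.0], [-0.0, 0.0, -1.0]]
ft_force: [0.3, -0.4, -0.1]
grip_width: 0.051
gripper_force: 0.0
```

```bash
python3 - <<'E'
from pk import *
c=camera_info("wrist"); im=get_image("wrist"); cv2.imwrite("pics/w16.png",im)
print(proj("wrist",[.635,-.272,.25],c),proj("wrist",[.625,-.272,.212],c))
g=cv2.cvtColor(im,cv2.COLOR_BGR2HSV); m=((g[...,1]<60)&(g[...,2]>120)).astype(np.uint8)
n,l,s,cc=cv2.connectedComponentsWithStats(m); print([(s[i].tolist(),cc[i].round(0)) for i in range(1,n) if s[i][4]>120])
plan([.630,-.2718,.2137],178)
E
```

```text
[320.73812527 225.95798445] [320.0779959  194.88119943]
[([217, 0, 205, 106, 20584], array([320.,  51.])), ([566, 0, 74, 9, 348], array([594.,   3.])), ([168, 128, 306, 50, 11484], array([321., 154.])), ([520, 144, 70, 9, 338], array([555., 148.])), ([455, 182, 75, 47, 2323], array([495., 203.])), ([150, 187, 36, 24, 694], array([168., 198.])), ([309, 188, 23, 50, 998], array([320., 213.])), ([265, 208, 64, 64, 130], array([287., 250.])), ([233, 252, 29, 51, 575], array([247., 276.])), ([379, 252, 29, 51, 582], array([393., 276.])), ([534, 300, 40, 18, 433], array([553., 309.])), ([331, 306, 23, 19, 390], array([342., 315.]))]
t 56.2 at [ 0.6319 -0.2723  0.3038] yaw 178.01 q [ -33.   36.   39.    0.  105. -121.] | turn z 0.0 offset [0.05 0.01 2.25]
```

>>> drive_tool --offset '[[0.05,0,0.5],[0,0,0.7],[0,0,0.6],[0,0,0.3],[0,0,0.15],[0,0,0],[0,0,0],[0,0,0],[0,0,0],[0,0,0]]' --turn '[[0,0,0],[0,0,0],[0,0,0],[0,0,0],[0,0,0],[0,0,0],[0,0,0],[0,0,0],[0,0,0],[0,0,0]]' --hand '[0.6,0.6,0.6,0.6,0.6,0.6,0.4,0.2,0,0]' --newtons 35

```text
time_s: 57.45
position: [0.6303, -0.2726, 0.2138]
tool_rot: [[-0.999, 0.034, 0.001], [0.034, 0.999, 0.0], [-0.001, 0.0, -1.0]]
ft_force: [-0.4, 6.1, 3.8]
grip_width: 0.0135
gripper_force: 37.1
```

>>> drive_tool --offset '[[0,0,0],[0,0,0],[0.45,0,-0.14],[0.46,0,-0.09],[0.47,0,-0.04],[0.47,0,0],[0.235,0,0.02],[0.465,0,0.07],[0.455,0,0.12],[0,0,0]]' --turn '[[0,0,0],[0,0,0],[0,0,0],[0,0,0],[0,0,0],[0,0,0],[0,0,0],[0,0,0],[0,0,0],[0,0,0]]' --hand '[0,0,0,0,0,0,0,0,0,0]'

```text
time_s: 58.7
position: [0.5095, -0.2691, 0.2154]
tool_rot: [[-0.999, 0.036, -0.001], [0.036, 0.999, 0.0], [0.001, 0.0, -1.0]]
ft_force: [0.3, 0.6, -1.5]
grip_width: 0.0137
gripper_force: 37.7
```

>>> drive_tool --offset '[[0.443,0,0.165],[0.423,0,0.21],[0.4,0,0.25],[0.37,0,0.29],[0.34,0,0.32],[0.31,0,0.355],[0.27,0,0.385],[0.23,0,0.41],[0.19,0,0.43],[0,0,0]]' --turn '[[0,0,0],[0,0,0],[0,0,0],[0,0,0],[0,0,0],[0,0,0],[0,0,0],[0,0,0],[0,0,0],[0,0,0]]' --hand '[0,0,0,0,0,0,0,0,0,0]'

```text
time_s: 59.95
position: [0.3909, -0.2658, 0.1025]
tool_rot: [[-0.999, 0.035, -0.002], [0.035, 0.999, -0.001], [0.002, -0.001, -1.0]]
ft_force: [-4.0, -2.9, 1.9]
grip_width: 0.0131
gripper_force: 39.2
```

>>> drive_tool --offset '[[0.14,0,0.4],[0.1,0,0.4],[0.05,0,0.3],[0,0,0.1],[0,0,0],[0,0,0],[0,0,0],[0,0,0],[0,0,0],[0,0,0]]' --turn '[[0,0,0],[0,0,0],[0,0,0],[0,0,0],[0,0,0],[0,0,0],[0,0,0],[0,0,0],[0,0,0],[0,0,0]]' --hand '[0,0,0,0,0,0,0.2,0.5,0.6,0.6]'

```text
time_s: 61.2
position: [0.3795, -0.2643, 0.0549]
tool_rot: [[-0.999, 0.035, -0.0], [0.035, 0.999, 0.0], [0.0, 0.0, -1.0]]
ft_force: [0.2, 0.3, 0.2]
grip_width: 0.0511
gripper_force: 0.0
```

>>> drive_tool --offset '[[0,0,0],[0,0,-0.3],[0,0,-0.6],[0,0,-0.8],[0,0,-0.8],[0,0,-0.8],[0,0,-0.2],[0,0,0],[0,0,0],[0,0,0]]' --turn '[[0,0,0],[0,0,0],[0,0,0],[0,0,0],[0,0,0],[0,0,0],[0,0,0],[0,0,0],[0,0,0],[0,0,0]]' --hand '[0.6,0.6,0.6,0.6,0.6,0.6,0.6,0.6,0.6,0.6]'

```text
time_s: 62.45
position: [0.3792, -0.2641, 0.1941]
tool_rot: [[-0.999, 0.035, -0.001], [0.035, 0.999, 0.001], [0.001, 0.001, -1.0]]
ft_force: [0.6, 0.5, 0.0]
grip_width: 0.051
gripper_force: 0.0
```

```bash
python3 - <<'E'
from h import *
s=observe();print(s["position"],s["ft_force"])
im=get_image("wrist"); cv2.imwrite("pics/w17.png",im)
def comps(im):
    g=cv2.cvtColor(im,cv2.COLOR_BGR2HSV); m=((g[...,1]<60)&(g[...,2]>120)).astype(np.uint8)
    n,l,st,cc=cv2.connectedComponentsWithStats(m); return [(st[i].tolist()) for i in range(1,n) if st[i][4]>300]
print(comps(im)); print(comps(cv2.imread("pics/w8.png")))
print([proj("wrist",p).round(0) for p in([.3617,-.265,.074],[.4144,-.1523,.09],[.4079,-.3793,.09])])
t0=cv2.imread("pics/top0.png"); t=get_image("top"); cv2.imwrite("pics/t17.png",t)
print("top diff case", cv2.absdiff(t0,t)[195:255,395:495].max(2).mean(), "bystanders",cv2.absdiff(t0,t)[125:192,240:480].max(2).mean())
# rod in top
g=cv2.cvtColor(t,cv2.COLOR_BGR2HSV); m=cv2.inRange(g,(8,60,170),(30,190,255)); m[:205]=0;m[270:]=0;m[:,:300]=0;m[:,400:]=0
n,l,st,c=cv2.connectedComponentsWithStats(m); k=1+st[1:,4].argmax(); print(st[k],c[k])
a=cv2.absdiff(cv2.imread("pics/t15.png"),t)[185:285,222:300].max(2); print("tray diff",a.mean())
E
```

```text
[ 0.37918546 -0.2641372   0.19407898] [0.64108975 0.47270673 0.04819962]
[[310, 174, 17, 53, 843], [212, 207, 30, 13, 320], [396, 206, 30, 13, 331], [436, 219, 35, 34, 879], [167, 221, 35, 34, 859], [584, 231, 56, 12, 381], [233, 251, 29, 52, 605], [379, 251, 30, 52, 612]]
[[315, 185, 19, 60, 1103], [410, 219, 35, 16, 433], [204, 220, 34, 16, 438], [458, 236, 41, 39, 1135], [152, 238, 40, 38, 1109], [206, 255, 36, 55, 685], [399, 255, 36, 55, 671]]
[array([318., 173.]), array([454., 234.]), array([183., 236.])]
top diff case 6.110666666666667 bystanders 2.37773631840796
[348 229  33  12 283] [364.71024735 234.41696113]
tray diff 40.62307692307692
```

```bash
python3 - <<'E'
from h import *
for f in("top0","t10","t17"):
    g=cv2.cvtColor(cv2.imread(f"pics/{f}.png"),cv2.COLOR_BGR2HSV)
    m=cv2.inRange(g,(14,50,90),(35,200,255)); m[:205]=0;m[265:]=0;m[:,:280]=0;m[:,398:]=0
    n,l,st,c=cv2.connectedComponentsWithStats(m); k=1+st[1:,4].argmax(); r=cv2.minAreaRect(np.argwhere(l==k)[:,::-1].astype(np.float32)); print(f,st[k],r)
    b=((g[...,1]<70)&(g[...,2]>130)).astype(np.uint8); b[:225]=0;b[260:]=0;b[:,:286]=0;b[:,350:]=0
    ys,xs=np.nonzero(b); print(" bar",xs.min() if len(xs) else None,xs.max() if len(xs) else None,ys.min() if len(ys) else None,ys.max() if len(ys) else None,len(xs))
S=get_image("side"); cv2.imwrite("pics/s17.png",S)
for f in("side0","s17"):
    g=cv2.cvtColor(cv2.imread(f"pics/{f}.png"),cv2.COLOR_BGR2HSV); m=cv2.inRange(g,(8,60,140),(30,200,255)); m[:225]=0;m[300:]=0;m[:,:260]=0;m[:,:][:,370:]=0
    n,l,st,c=cv2.connectedComponentsWithStats(m); k=1+st[1:,4].argmax(); print(f,st[k],c[k],ray("side",*c[k],.018))
t=cv2.imread("pics/t17.png"); B=[ray("top",364.7,234.4,.02)]; print(B)
E
```

```text
top0 [289 229  87  26 581] ((332.0166015625, 240.58953857421875), (12.163561820983887, 88.3861312866211), 79.50852966308594)
 bar 289 335 238 253 132
t10 [293 233  88  26 577] ((336.8597106933594, 244.72201538085938), (12.34192180633545, 88.36170196533203), 79.77783203125)
 bar 294 339 242 257 132
t17 [301 228  87  23 546] ((343.714111328125, 237.71873474121094), (11.665526390075684, 87.29032135009766), 80.88213348388672)
 bar 341 347 235 237 16
side0 [304 251  39  27 451] [323.54101996 263.66297118] [ 0.45873562 -0.00994582  0.018     ]
s17 [315 257  31  20 316] [329.60443038 266.71518987] [ 0.46297825 -0.02914514  0.018     ]
[array([ 0.46383787, -0.03086097,  0.02      ])]
```

```bash
python3 -c "
from rig import env
print(env.close_job())"
```

```text
the job is handed in; nothing more can be done
None
```

The job is handed in at about 63 s: the tray is out at its stop, both pickups are in it (there was no third), the rod lies flat and the lid is closed; one risk is that the wrist force read about 125 N as I set the rod down, over the 120 N limit, and I got no verdict back.

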